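# Load the blade cassette carriage and cam-lock it

### The arm

A 6-joint arm with a two-finger parallel gripper is mounted at the origin on a cart in front of the work surface, level with it; the furniture and walls round the work are solid. World frame = base frame: x ahead of the robot, y to its left, z up, the work surface at z = 0. Lengths are in m, angles in rad, forces in N, time in s.
With the tool pointing down it reaches from about 0.375 to 0.9 m from the base axis. Payload 3.1 kg.
Tool frame: the origin (TCP) lies midway between the tips of the shut fingers; the grasp point (between the pads) lies 19 mm behind it (pinch_z is the distance from the TCP to the grasp point, in m); y points along the fingers, z is the direction in which the jaws open and shut, and the axes are right-handed (so a half turn about y gives the same grasp; the last joint's range is limited). The gripper opens to 87 mm and grips with 3 to 60 N. Pads are 19 mm wide; open, the fingers measure 117 mm over their backs; the gripper's body (75 mm by 190 mm) begins 51 mm behind the grasp point.
Start: joints at [1.123, 0.527, 1.433, -0, 1.181, -0.178], TCP at [0.166, 0.603, 0.223] pointing down, gripper open.
Joint ranges: [-3.08, 3.08], [-0.75, 2.2], [0.22, 2.44], [-1.43, 4.57], [0, 2.65], [-2.85, 2.85]. Speed limits (rad/s): [2.79, 2.79, 3.14, 3.14, 3.14, 3.14].

### API

Orientations are given as a unit quaternion [x, y, z, w].
In Python, from rig import * gives the robot as it stands.
- The arm moves only by the tool drive_tool, never from a script. Its argument "plan" is a list of rows, each a list of 7 numbers: the shift along the tool's x, y, z in mm, then the turn, a rotation vector about the tool's x, y, z in degrees, then the finger opening in mm, from 0 to 87. A call has 1 to 10 rows; each row is the pose to reach, as a shift and turn from the pose commanded when the call began, along the tool's axes at that moment; what a row does not reach only later rows make up. A row lasts 1/10 s, in which the tool goes at most 50 mm and 8.59 degrees, less where a joint would pass 70% of its speed; a pose out of reach is approached as far as the arm can. A call with a gripper value outside its range is refused whole. The fingers move at their own pace and stop on an object; "newtons" is the grip in N (left out, the last holds). Time passes only in rows, so rows that repeat a pose let the fingers close. It gives the time, the measured TCP pose, the force and the opening at its end, in the units of the state.
- get_obs(): the state, without advancing time (a new reading comes with each control period).
- camera(name): name is "side" or "top" or "wrist"; returns the picture (480x640x3 uint8, blue, green, red); there is no depth.
- get_calibration(name): a dict with "fx", "fy", "cx", "cy" (pixels), "D" ([k1, k2, p1, p2, k3] as OpenCV has them; the pictures are not rectified), "origin" and "rotation" of the camera in the world; the wrist camera has in their place "tool_from_camera" (4x4, takes a point from camera to tool coordinates, whose origin is the TCP and whose axes are the tool frame's). Camera axes: x right, y down, z forward; pixel columns grow to the right and rows downward; lengths in m; the calibration is good to about 2 mm. A picture is of the moment at which its call begins: read the wrist's pose just before it. get_calibration takes no time and is no camera call.
- hand_in(): hands the job in, once; it reports no verdict.
Trained networks look in the newest picture that a camera, given by its name, has taken for a name from the list of things; names that differ only in an ending like _2 or _b are one class to them, and where a whole thing is asked for, a point or a joint stands for the part that bears it (a point fixed in the world has none). Each returns a list of dicts, best first, with "conf" (0 to 1); they miss things now and then, are a little off and sometimes report something else, mostly with a low value. They report only what shows in the picture. A call takes as long as a camera call. They do not tell look-alikes from the thing itself.
- spot_in(camera, target): "location" ([column, row] in pixels, amid what is visible of it).
- mark_of(camera, target): "location" ([column, row] in pixels: a listed point, or the origin of a listed thing).
The state is a dict: "time": time; "q": joint angles; "joint_velocities": joint speeds; "joint_torque": joint torques, N m; "position": TCP position; "tool_rot": TCP orientation; "ft_force": force on the tool from outside, world axes, zero at the start; "moment": the same for the moment, N m; "grip_width": finger opening in m.
Only numpy, scipy, OpenCV 4.12 (cv2) and the standard library are available. Lean on these libraries where they do the work, as an engineer would, in place of code of your own. Each camera call takes 0.05 s, during which the arm holds its last target. There are 200 camera calls.

### The job

First lay the slim blue blade case flat in the nest of the sloping carriage, long side up the slope. Then push the carriage up the ramp, along its centre line because it jams when pushed off-centre, until it meets the spring cushions, and turn the red cam handle clockwise all the way so that it draws the carriage's stud tight. Leave the case lying in the nest and do not disturb the other things on the table.

Things in the scene. Friction and masses are not known exactly. Their poses are not given: they have to be found in the camera images.
- case_center (a point): centre (half-way up) of the loose slim blue blade case with a yellow panel, 30 x 85 x 14 mm (its x, y, z; long side along y), 45 g, lying flat on the table beside the dock, to its left or its right
- dock: grey stand, 340 mm deep and 196 mm wide; its ramp climbs at 25 degrees away from the robot. Origin on the table, x the way the ramp climbs, z up. The ramp's surface passes 70 mm above the origin. Fixed
- nest (a point): centre of the nest floor on the carriage. x up the slope (the way of travel), y across it to the left, z square out of the slope (leaning 25 degrees towards the robot). Four black corner lips, 9 mm high, leave 93 mm along x and 38 mm along y; the long sides are open over the middle 60 mm for fingers. Guide rails at y = 73 to 96 mm either side stand 12 mm above this floor
- push_bar (a point): middle of the top edge of the smooth dark push bar at the carriage's lower end, 57 mm down the slope from the nest centre and 30 mm above its floor; axes as nest. Bar 140 mm along y, 10 mm thick along x, yellow mark at its centre. Its lower side is free: ramp surface 48 mm beneath the bar's top, ending 28 mm down-slope of the bar at travel 0
- carriage (a joint): travel up the ramp, m: 0 lowest, stays where left. Touches two spring cushions (2 N/mm together) at 0.084; home 0.090, stop 0.093; let go, it springs back to about 0.085. From 0.081 up the cam can catch it. Takes about 7 N; push within 10 mm of the bar's centre. Well off-centre (surely from 40 mm) it swivels 3 degrees and wedges; backing off frees it
- cam_grip (a point): middle of the cam lock's red bar grip, on the cam axis; 174 mm up-slope of the nest centre at travel 0, 42 mm above its floor plane. z square out of the slope; turns with the cam. Bar 62 mm long, 12 thick, 30 high along z. Open, it points 43 degrees left (+y) of straight up-slope; fully turned, 43 degrees right
- cam (a joint): angle of the cam, rad: 0 open, grows clockwise seen from above (against z of cam_grip), stop at 1.5. Past about 0.5 its steel hook catches the headed stud at the carriage's upper end and draws the carriage home by about 1.3, resisting with up to 0.5 N m; stays where left
- tape_measure: yellow and black tape measure, 63 x 76 x 37 mm, origin under its centre; a bystander beside the dock, on the side where the case is not
- ink_bottle: white bottle with blue band and black cap, 44 mm across, 112 mm high, standing, origin under its centre; a bystander
- marker: white marker with black cap, 132 mm long, 17 mm thick, lying; a bystander
- hood_edge (a point): middle of the lower front edge of the hood that leans over the cam: a grey slab with orange edge, 190 mm wide, 8 mm thick, on a back panel square to the ramp 106 mm up-slope of the cam axis. The edge is 59 mm up-slope of the cam axis and 120 mm out from cam_grip, so the tool must come to the cam about square to the slope. Axes as nest
Mind the look-alikes: they are no part of the job. Of the things that look like the part that bears case_center, the middle-sized one is meant.

How it is judged:
On the way, in this order (a step that is already met when the one before it is completed fails the run):
1. the blade case lies flat in the nest while the carriage is still low on the ramp (x of case_center in the frame of nest between -0.009 and 0.009 m and y of case_center in the frame of nest between -0.009 and 0.009 m and z of case_center in the frame of nest below 0.01 m and value of joint carriage below 0.06 m), for 0.2 s.
2. the carriage has been pushed up to the cushions with the cam still open (value of joint carriage above 0.08 m and value of joint cam below 0.4 rad), for 0.1 s.
3. the cam is turned tight (value of joint cam above 1.3 rad and value of joint carriage above 0.088 m), for 0.2 s.
At the end, for the whole second after the job is handed in: The blade case lies flat in the nest (centre within 9 mm of the nest's centre along and across the slope, no more than 10 mm above its floor, long side within 0.2 rad of the slope direction), the carriage is home (travel over 0.088 m) and the cam is turned past 1.3 rad, with nothing held (all of step 3 and x of case_center in the frame of nest between -0.009 and 0.009 m and y of case_center in the frame of nest between -0.009 and 0.009 m and z of case_center in the frame of nest below 0.01 m and angle between the y axis of case_center and the x axis of nest, either way round below 0.2 rad); the robot touches nothing.
It fails at once if a bystander is moved by more than 30 mm (distance of any of tape_measure, ink_bottle, marker from where it was at the start of the episode above 0.03 m).
It also fails if it takes over 72 s, if anything falls off the work surface, if the arm or the gripper's body presses on something with over 40 N, if the wrist force passes 120 N, or if a joint passes its speed limit or range.

## Working session

There is one attempt and no reset: what is moved stays moved. The work goes in short steps, Python scripts to look and compute and a tool call to move; the robot and the scene stay as the last step left them, time stands still between calls to the robot, and variables do not carry over. Pictures are saved under pics/ and viewed, about 8 in all and at most 12, crops included, and the job is handed in when it is done.

Besides the shell and the picture viewer there is one more tool, called by a JSON object that holds its "name" and its "arguments", one argument or row to a line. drive_tool: Moves the arm, as the interface text tells. Its arguments: {"type":"object","properties":{"plan":{"type":"array","items":{"type":"array","items":{"type":"number"}}},"newtons":{"type":"number"}},"required":["plan"]}

```bash
ls; mkdir -p pics; python3 - <<'E'
from rig import *
import cv2,json
print(get_obs())
for c in("side","top","wrist"):
    im=camera(c); cv2.imwrite(f"pics/{c}0.png",im); print(c,get_calibration(c))
    for t in("case_center","nest","push_bar","cam_grip","dock","hood_edge","tape_measure","ink_bottle","marker"):
        print(t,[(round(d["conf"],2),[round(v) for v in d["location"]]) for d in mark_of(c,t)][:4])
print(get_obs()["time"])
E
```

```text
pics
{'time': 0.0, 'q': array([ 1.12353206e+00,  5.28487704e-01,  1.43387709e+00,  1.80377607e-05,
        1.18139854e+00, -1.78515632e-01]), 'joint_velocities': array([-0.00023375,  0.00060306,  0.0010641 , -0.00013858, -0.00130687,
       -0.00172006]), 'joint_torque': array([ 1.50534321e-03, -4.40042102e+01, -1.76591116e+01,  6.32895716e-02,
        5.85482048e-02, -1.78563528e-04]), 'position': array([0.16561249, 0.60191116, 0.22156642]), 'tool_rot': array([ 0.7014601 , -0.09497549,  0.09449181, -0.70000335]), 'ft_force': array([-0.17760841, -0.40416516,  0.29433722]), 'moment': array([ 0.00202316, -0.00482898,  0.00442306]), 'grip_width': 0.08711917237823236}
side {'fx': 440.0073185156532, 'fy': 440.0073185156532, 'cx': 321.0424055644381, 'cy': 242.01435917141853, 'D': array([0.02830534, 0.        , 0.        , 0.        , 0.        ]), 'origin': array([0.27947433, 0.7967075 , 0.93290842]), 'rotation': array([-0.1189918 ,  0.89541153, -0.42375772,  0.06714561])}
case_center [(0.83, [282, 420]), (0.72, [234, 417]), (0.6, [336, 446])]
nest [(0.72, [312, 273])]
push_bar [(0.91, [33
[... 931 characters left out ...]
ker [(0.67, [430, 311])]
wrist {'fx': 428.71528015443477, 'fy': 428.71528015443477, 'cx': 318.4110761035032, 'cy': 235.24634623844838, 'D': array([-0.0134608,  0.       ,  0.       ,  0.       ,  0.       ]), 'tool_from_camera': array([[-2.65562754e-04,  9.54761844e-01,  2.97371403e-01,
        -8.28435689e-02],
       [ 2.31544881e-04, -2.97371347e-01,  9.54761870e-01,
        -1.62239340e-01],
       [ 9.99999938e-01,  3.22404017e-04, -1.42099464e-04,
         7.73786866e-04],
       [ 0.00000000e+00,  0.00000000e+00,  0.00000000e+00,
         1.00000000e+00]])}
case_center [(0.95, [159, 450])]
nest []
push_bar []
cam_grip []
dock []
hood_edge []
tape_measure []
ink_bottle []
marker []
1.5
```

View pics/side0.png

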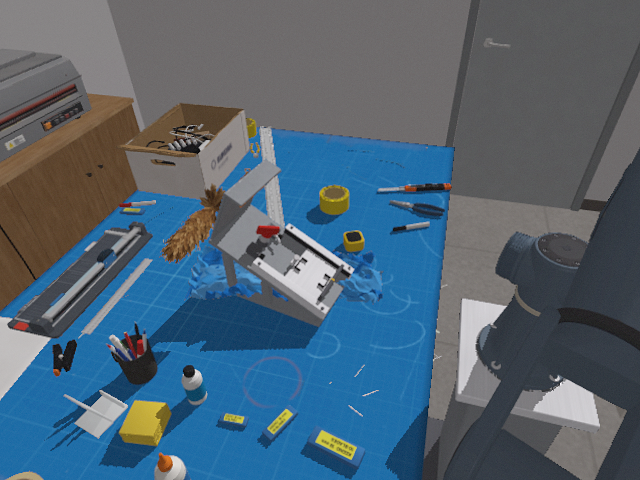

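View pics/top0.png

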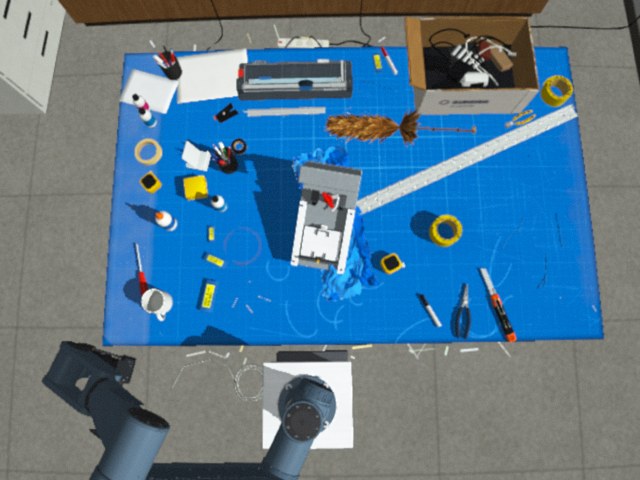

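```bash
cat > h.py <<'E'
import numpy as np, cv2
from scipy.spatial.transform import Rotation as R
from scipy.optimize import least_squares
from rig import *
def cam(c,obs=None):
    k=get_calibration(c); K=np.array([[k["fx"],0,k["cx"]],[0,k["fy"],k["cy"]],[0,0,1]])
    if c=="wrist":
        o=obs or get_obs(); T=np.array(k["tool_from_camera"]); Rt=R.from_quat(o["tool_rot"]).as_matrix()
        return K,k["D"],Rt@T[:3,:3],Rt@T[:3,3]+o["position"]
    r=np.array(k["rotation"]); return K,k["D"],R.from_quat(r).as_matrix(),np.array(k["origin"])
def ray(C,px):
    K,D,Rc,o=C; u=cv2.undistortPoints(np.array([[px]],float),K,D)[0,0]
    d=Rc@[u[0],u[1],1]; return o,d/np.linalg.norm(d)
def onplane(C,px,z):
    o,d=ray(C,px); return o+d*(z-o[2])/d[2]
def proj(C,p):
    K,D,Rc,o=C; return cv2.projectPoints((np.atleast_2d(p)-o)@Rc,np.zeros(3),np.zeros(3),K,D)[0][:,0]
def tri(obs):
    A=0;b=0
    for C,px in obs:
        o,d=ray(C,px); P=np.eye(3)-np.outer(d,d); A=A+P; b=b+P@o
    return np.linalg.solve(A,b)
E
python3 - <<'E'
from h import *
np.set_printoptions(precision=4,suppress=True)
S,T=cam("side"),cam("top")
for n,s,t in [("nest",(312,273),(324,246)),("bar",(331,278),(318,261)),("grip",(266,230),(328,203)),("hood",(261,189),(329,186))]:
    p=tri([(S,s),(T,t)]); print(n,p,proj(S,p)-s,proj(T,p)-t)
for px in((282,420),(234,417),(336,446)): print("case side",onplane(S,px,.007))
for px in((212,295),(216,260),(212,236)): print("case top",onplane(T,px,.007))
print(onplane(cam("wrist"),(159,450),.007))
E
```

```text
nest [ 0.5623 -0.0691  0.0772] [[1.2945 0.2724]] [[-0.164  -1.0317]]
bar [ 0.5034 -0.0475  0.0926] [[0.4748 0.1017]] [[-0.0465 -0.374 ]]
grip [ 0.6919 -0.0841  0.1943] [[2.439  0.5293]] [[-0.4843 -1.9494]]
hood [ 0.7023 -0.0889  0.3244] [[-0.4895 -0.1221]] [[0.1035 0.3975]]
case side [0.5185 0.3323 0.007 ]
case side [0.625  0.3533 0.007 ]
case side [0.3886 0.3572 0.007 ]
case top [0.394  0.3468 0.007 ]
case top [0.5247 0.3351 0.007 ]
case top [0.6166 0.3528 0.007 ]
[0.3919 0.3591 0.007 ]
```

The side view shows three cases: small (234,421), middle (280,423) and large (335,447). The dock's ramp faces the robot, the cam is at (267,231) and the tape measure is on the right. The top view agrees, with the middle case at (215,260). I'll go over that case first.

```bash
cat >> h.py <<'E'
np.set_printoptions(precision=4,suppress=True)
def downR(xdir_yaw,pitch=0):
    """tool x along yaw heading, tool y down; pitch: tilt so approach = -slope normal (slope climbs along yaw)"""
    M=R.from_euler('z',xdir_yaw)*R.from_euler('y',-pitch)
    return (M*R.from_matrix(np.array([[1,0,0],[0,0,-1],[0,1,0]]).T.T)).as_matrix() if 0 else M.as_matrix()@np.array([[1,0,0],[0,0,1],[0,-1,0]],float)
def move(p,Rm):
    o=get_obs(); R0=R.from_quat(o["tool_rot"]).as_matrix()
    s=R0.T@(np.array(p)-o["position"])*1000; r=R.from_matrix(R0.T@Rm).as_rotvec(degrees=True)
    print("shift mm",s.round(1),"turn deg",r.round(2)); return s,r
def yellow(C,im,c,rad,z,smin=120):
    h=cv2.cvtColor(im,cv2.COLOR_BGR2HSV); m=cv2.inRange(h,(20,smin,90),(38,255,255))
    k=np.zeros_like(m); cv2.circle(k,tuple(int(v) for v in c),rad,255,-1); m&=k
    ys,xs=np.nonzero(m); P=np.array([onplane(C,(x,y),z)[:2] for x,y in zip(xs,ys)])
    r=cv2.minAreaRect((P*1000).astype(np.float32)); 
    b=cv2.boxPoints(r); e=b[1]-b[0] if np.linalg.norm(b[1]-b[0])>np.linalg.norm(b[2]-b[1]) else b[2]-b[1]
    return np.array(r[0])/1000,r[1],np.degrees(np.arctan2(e[1],e[0]))
E
python3 - <<'E'
from h import *
o=get_obs();print(R.from_quat(o["tool_rot"]).as_matrix())
im=cv2.imread("pics/side0.png");S=cam("side")
for c in((280,423),(335,447),(234,421)): print(yellow(S,im,c,28,.014))
p,_,a=yellow(S,im,(280,423),28,.014)
for y in (0,90,-90): 
    print(y); move([p[0],p[1],.19],downR(np.radians(a+y)))
# dock fit
s,t=cam("side"),cam("top")
def pts(v):
    x,y,w,tr=v; M=R.from_euler('z',w).as_matrix()@R.from_euler('y',-np.radians(25)).as_matrix()
    # slope frame origin: ramp surface point above dock origin
    O=np.array([x,y,.07]); n=np.array([tr,0,.018])
    f=lambda q:O+M@q
    return dict(nest=f(n),bar=f(n+[-.057,0,.03]),L=[f],M=M)
E
```

```text
[[ 0.9641  0.      0.2656]
 [-0.2656 -0.      0.9641]
 [ 0.     -1.     -0.    ]]
(array([0.521 , 0.3389]), (57.54921340942383, 18.414997100830078), np.float32(64.28005))
(array([0.3896, 0.3573]), (26.984533309936523, 81.9971694946289), np.float32(-11.974046))
(array([0.6228, 0.359 ]), (42.60485076904297, 12.466535568237305), np.float32(4.056891))
0
shift mm [ 412.3   32.5 -159.9] turn deg [  0.   -79.68   0.  ]
90
shift mm [ 412.3   32.5 -159.9] turn deg [   0.   -169.68   -0.  ]
-90
shift mm [ 412.3   32.5 -159.9] turn deg [ 0.   10.32  0.  ]
```

{"name": "drive_tool", "arguments": {
  "plan": [
    [412, 32, -160, 0, -79.7, 0, 87],
    [412, 32, -160, 0, -79.7, 0, 87],
    [412, 32, -160, 0, -79.7, 0, 87],
    [412, 32, -160, 0, -79.7, 0, 87],
    [412, 32, -160, 0, -79.7, 0, 87],
    [412, 32, -160, 0, -79.7, 0, 87],
    [412, 32, -160, 0, -79.7, 0, 87],
    [412, 32, -160, 0, -79.7, 0, 87],
    [412, 32, -160, 0, -79.7, 0, 87],
    [412, 32, -160, 0, -79.7, 0, 87]
  ]
}}

```text
time: 2.5
position: [0.525, 0.3358, 0.1904]
tool_rot: [0.599, 0.377, -0.376, -0.598]
ft_force: [-0.1, 0.3, 0.0]
grip_width: 0.087
```

```bash
python3 - <<'E'
from h import *
o=get_obs(); im=camera("wrist"); cv2.imwrite("pics/w1.png",im); C=cam("wrist",o)
d=mark_of("wrist","case_center"); print(d)
px=d[0]["location"]; print(onplane(C,px,.007), o["position"], o["q"], o["joint_velocities"])
c,s,a=yellow(C,im,px,110,.014); print(c,s,a)
move([c[0],c[1],.004],downR(np.radians(a if abs(a-64)<40 else a+180)))
E
```

```text
[{'location': [482.9, 162.7], 'conf': 0.86}, {'location': [321.0, 206.8], 'conf': 0.81}, {'location': [224.3, 275.5], 'conf': 0.73}]
[0.3904 0.3616 0.007 ] [0.525  0.3358 0.1904] [ 0.3907  0.5604  1.4714 -0.0016  1.1075 -2.3028] [-0.1977  0.074  -0.107   0.0413  0.0732 -1.3211]
[0.3898 0.3599] (28.227460861206055, 83.58824920654297) -11.025838
shift mm [-37.8 186.1 130.4] turn deg [   0.06 -104.92   -0.03]
```

View pics/w1.png

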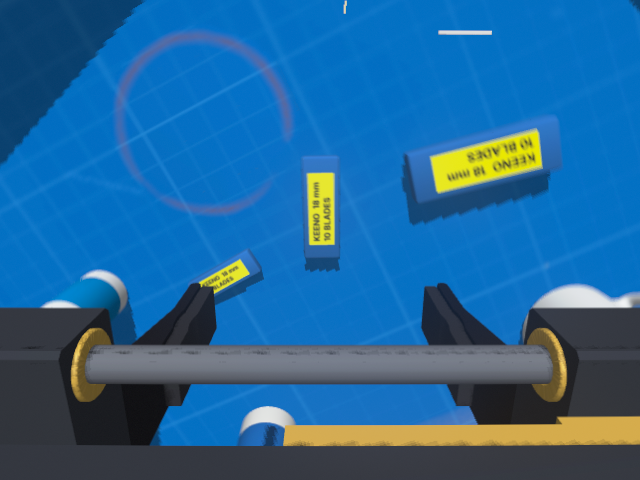

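Three cases seen from the wrist: the middle one is upright at (321,210), the large one at (482,163) and the small one at (228,275). I'll use (321,210).

```bash
python3 - <<'E'
from h import *
im=cv2.imread("pics/w1.png")
o=get_obs(); print(o["time"],o["position"],o["joint_velocities"])
im=camera("wrist"); C=cam("wrist",o)
px=mark_of("wrist","case_center"); print(px)
c,s,a=yellow(C,im,(321,208),60,.014); print(c,s,a, [onplane(C,p["location"],.007) for p in px])
for z in (.06,.004): move([c[0],c[1],z],downR(np.radians(a)))
E
```

```text
2.6 [0.5234 0.3368 0.1902] [ 0.0608 -0.0192  0.0395  0.0321  0.0172  0.1015]
[{'location': [222.5, 274.4], 'conf': 0.88}, {'location': [480.0, 160.3], 'conf': 0.71}]
[0.5228 0.3393] (59.292869567871094, 20.242454528808594) 64.6026 [array([0.6248, 0.3562, 0.007 ]), array([0.3901, 0.3606, 0.007 ])]
shift mm [  1.7 130.3  -2.4] turn deg [-0.07 -0.48 -0.02]
shift mm [  1.7 186.3  -2.4] turn deg [-0.07 -0.48 -0.02]
```

{"name": "drive_tool", "arguments": {
  "plan": [
    [2, 50, -2, 0, -0.5, 0, 60],
    [2, 100, -2, 0, -0.5, 0, 60],
    [2, 140, -2, 0, -0.5, 0, 60],
    [2, 170, -2, 0, -0.5, 0, 60],
    [2, 187, -2, 0, -0.5, 0, 60],
    [2, 187, -2, 0, -0.5, 0, 60],
    [2, 187, -2, 0, -0.5, 0, 20],
    [2, 187, -2, 0, -0.5, 0, 20],
    [2, 187, -2, 0, -0.5, 0, 20],
    [2, 187, -2, 0, -0.5, 0, 20]
  ],
  "newtons": 25
}}

```text
time: 3.7
position: [0.5236, 0.3401, 0.0043]
tool_rot: [0.597, 0.379, -0.378, -0.597]
ft_force: [0.9, -0.4, -0.4]
grip_width: 0.0359
```

{"name": "drive_tool", "arguments": {
  "plan": [
    [0, 0, 0, 0, 0, 0, 20],
    [0, 0, 0, 0, 0, 0, 20],
    [0, -50, 0, 0, 0, 0, 20],
    [0, -100, 0, 0, 0, 0, 20],
    [0, -150, 0, 0, 0, 0, 20],
    [0, -200, 0, 0, 0, 0, 20],
    [0, -250, 0, 0, 0, 0, 20],
    [0, -300, 0, 0, 0, 0, 20],
    [0, -300, 0, 0, 0, 0, 20]
  ]
}}

```text
time: 4.6
position: [0.5273, 0.3415, 0.3125]
tool_rot: [0.598, 0.385, -0.373, -0.596]
ft_force: [1.7, 0.4, -0.4]
grip_width: 0.0296
```

```bash
cat >> h.py <<'E'
def slopeM(w): return R.from_euler('z',w).as_matrix()@R.from_euler('y',-np.radians(25)).as_matrix()
E
python3 - <<'E'
from h import *
w=np.radians(-8); M=slopeM(w); Rt=downR(w,np.radians(25)); print(M,Rt)
nest=np.array([.562,-.069,.08])
p=nest+M@[.05,0,.19]; print(p); move(p,Rt)
E
```

```text
[[ 0.8975  0.1392 -0.4185]
 [-0.1261  0.9903  0.0588]
 [ 0.4226  0.      0.9063]] [[ 0.8975  0.4185  0.1392]
 [-0.1261 -0.0588  0.9903]
 [ 0.4226 -0.9063 -0.    ]]
[ 0.5274 -0.0641  0.2733]
shift mm [-367.6   36.4 -172.3] turn deg [-15.75  71.55 -20.46]
```

{"name": "drive_tool", "arguments": {
  "plan": [
    [-40, -10, -18, -1.7, 7.5, -2, 20],
    [-90, -10, -40, -3.5, 16, -4.5, 20],
    [-140, -5, -65, -5.5, 25, -7, 20],
    [-190, 0, -90, -7.5, 33, -9.5, 20],
    [-240, 5, -112, -9.5, 42, -12, 20],
    [-285, 15, -133, -11.5, 50, -14.5, 20],
    [-330, 25, -155, -13, 58, -17, 20],
    [-367, 36, -172, -15, 66, -19.5, 20],
    [-367, 36, -172, -15.75, 71.5, -20.5, 20],
    [-367, 36, -172, -15.75, 71.5, -20.5, 20]
  ]
}}

```text
time: 5.6
position: [0.5205, -0.0669, 0.2655]
tool_rot: [0.703, 0.097, 0.195, -0.677]
ft_force: [-0.3, 0.2, -0.1]
grip_width: 0.0298
```

```bash
python3 - <<'E'
from h import *
o=get_obs(); im=camera("wrist"); cv2.imwrite("pics/w2.png",im); C=cam("wrist",o)
print(o["position"],o["grip_width"],o["q"])
for t in ("nest","push_bar","cam_grip","hood_edge"): print(t,[(round(d["conf"],2),np.round(d["location"],1)) for d in mark_of("wrist",t)])
E
```

```text
[ 0.5205 -0.0669  0.2655] 0.029768292414288515 [-0.3983  0.1978  1.9376  0.1687  0.6061 -1.9473]
nest [(0.78, array([339.5, 167.4]))]
push_bar [(0.92, array([345.4,  89.7]))]
cam_grip []
hood_edge []
```

View pics/w2.png

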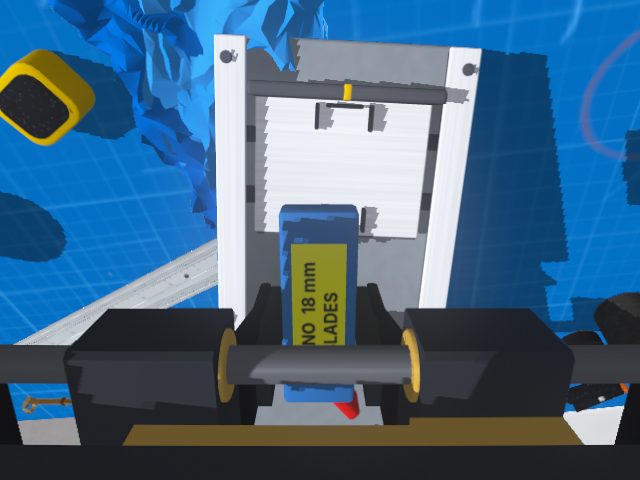

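The picture shows the nest's lips at (317,115), (371,118) and (363,218), and the push bar from (250,88) to (446,96) with its mark at (348,91). The case is held straight. Next I'll fit the dock pose to all views.

```bash
python3 - <<'E'
from h import *
import json
o=get_obs(); C=cam("wrist",o); im=camera("wrist"); cv2.imwrite("pics/w3.png",im)
print(o["position"],o["joint_velocities"].round(3))
n=mark_of("wrist","nest")[0]["location"]; b=mark_of("wrist","push_bar")[0]["location"]; print(n,b)
S,T=cam("side"),cam("top")
P=dict(nest=[0,0,0],bar=[-.057,0,.03],bl=[-.057,.07,.03],br=[-.057,-.07,.03],grip=[.174,0,.042],hood=[.233,0,.162])
ob=[(C,"nest",n,1.),(C,"bar",b,1.),(C,"bl",(446,96),.6),(C,"br",(250,88),.6),
 (S,"nest",(312,273),.7),(S,"bar",(331,278),.7),(S,"grip",(266,230),.4),(S,"hood",(261,189),.7),
 (T,"nest",(324,246),.7),(T,"bar",(318,261),.7),(T,"grip",(328,203),.4),(T,"hood",(329,186),.7)]
# arm may have moved between pictures: only w for bar ends
def res(v):
    M=slopeM(v[3]); return np.concatenate([k*(proj(c,v[:3]+M@P[q])[0]-px) for c,q,px,k in ob])
f=least_squares(res,[.562,-.069,.08,-.14],loss="soft_l1"); v=f.x; print(v,np.degrees(v[3]))
for (c,q,px,k),r in zip(ob,res(v).reshape(-1,2)): print(q,(r/k).round(1))
J=np.linalg.inv(f.jac.T@f.jac); print("sd",np.sqrt(np.diag(J)))
np.save("nest.npy",v)
# where the held case sits in tool frame: front edge etc
Rt=R.from_quat(o["tool_rot"]).as_matrix(); M=slopeM(v[3]); print("tool vs slope",R.from_matrix(M.T@Rt@np.array([[1,0,0],[0,0,1],[0,-1,0]]).T).as_rotvec(degrees=True), "tcp in nest",M.T@(o["position"]-v[:3]))
E
```

```text
[ 0.5231 -0.0644  0.2679] [ 0.005 -0.003  0.    -0.    -0.004  0.007]
[336.1, 164.1] [342.2, 84.7]
[ 0.5656 -0.0571  0.0893 -0.2018] -11.56510707171283
nest [-0.4 -0.4]
bar [2.3 1.7]
bl [-1.7 -2.6]
br [-7.2 -8.6]
nest [-1.2 -0.2]
bar [0.5 1. ]
grip [-1.4 -2.2]
hood [-2.5 -3. ]
nest [-3.6 -2.5]
bar [-1.  -0.1]
grip [-0.2 -5.6]
hood [-0.9 -1.5]
sd [0.0018 0.0008 0.0031 0.0189]
tool vs slope [1.1116 0.7883 3.6776] tcp in nest [ 0.0391 -0.0157  0.1789]
```

```bash
cat > fit.py <<'E'
from h import *
im=cv2.imread("pics/w3.png")
C=cam("wrist"); S,T=cam("side"),cam("top")
P=dict(nest=[0,0,0],bar=[-.057,0,.03],bl=[-.057,.07,.03],br=[-.057,-.07,.03],grip=[.174,0,.042],hood=[.233,0,.162])
ob=[(C,"nest",(336.1,164.1),1.),(C,"bar",(342.5,85),1.),(C,"bl",(442.5,92),.6),(C,"br",(246.5,84),.6),
 (S,"nest",(312,273),.7),(S,"bar",(331,278),.7),(S,"grip",(266,230),.4),(S,"hood",(261,189),.7),
 (T,"nest",(324,246),.7),(T,"bar",(318,261),.7),(T,"grip",(328,203),.4),(T,"hood",(329,186),.7)]
def res(v):
    M=slopeM(v[3]); return np.concatenate([k*(proj(c,v[:3]+M@P[q])[0]-px) for c,q,px,k in ob])
f=least_squares(res,[.562,-.069,.08,-.14],loss="soft_l1"); v=f.x; print(v,np.degrees(v[3]))
for (c,q,px,k),r in zip(ob,res(v).reshape(-1,2)): print(q,(r/k).round(1))
np.save("nest.npy",v); M=slopeM(v[3])
def L(*q): 
    p=proj(C,v[:3]+np.array(q)@M.T).round().astype(int)
    for a,b in zip(p[:-1],p[1:]): cv2.line(im,tuple(map(int,a)),tuple(map(int,b)),(0,0,255),1)
for s in(1,-1):
    for y in(.073,.096): L((-.08,s*y,.012),(.06,s*y,.012))
    L((-.0465,s*.019,.0),(.0465,s*.019,.0)); L((s*.0465,-.019,0),(s*.0465,.019,0))
L((-.057,.07,.03),(-.057,-.07,.03)); L((-.057,0,.03),(-.05,0,0))
cv2.imwrite("pics/w3o.png",cv2.resize(im[20:340,180:520],None,fx=2,fy=2)[:600])
E
python3 fit.py
```

```text
[ 0.5662 -0.0573  0.0877 -0.1867] -10.698186053194036
nest [-0.4 -0.9]
bar [0.4 1.1]
bl [ 0.1 -0.4]
br [-4.7 -3.3]
nest [-1.3  0.1]
bar [0.5 1.1]
grip [-1.9 -1.4]
hood [-3.1 -2.1]
nest [-3.5 -2.6]
bar [-0.6 -0.1]
grip [-0.8 -5.7]
hood [-1.6 -1.7]
```

View pics/w3o.png

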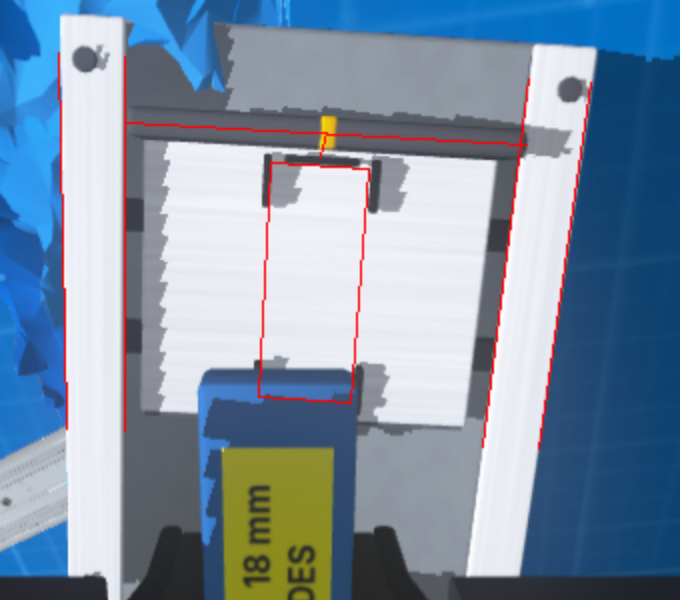

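```bash
python3 - <<'E'
from h import *
k=get_calibration("wrist");T=np.array(k["tool_from_camera"]);K=np.array([[k["fx"],0,k["cx"]],[0,k["fy"],k["cy"]],[0,0,1]])
C=(K,k["D"],T[:3,:3],T[:3,3])
for px in((281,212),(357,212),(319,205)):
    for h in(-.0097,.0043):
        o,d=ray(C,px); print(px,h,o+d*(h-o[1])/d[1])
v=np.load("nest.npy");M=slopeM(v[3]);Rt=downR(v[3],np.radians(25))
for q in([.001,0,.05],[.001,0,.006]): move(v[:3]+M@q,Rt)
o=get_obs();print(M.T@(o["position"]-v[:3]))
E
```

```text
(281, 212) -0.0097 [-0.044  -0.0097 -0.0129]
(281, 212) 0.0043 [-0.0404  0.0043 -0.0141]
(357, 212) -0.0097 [-0.044  -0.0097  0.015 ]
(357, 212) 0.0043 [-0.0404  0.0043  0.0163]
(319, 205) -0.0097 [-0.0466 -0.0097  0.0011]
(319, 205) 0.0043 [-0.0433  0.0043  0.0011]
shift mm [-35.5 131.4  15.2] turn deg [-0.74  2.85 -0.78]
shift mm [-34.9 175.4  14.7] turn deg [-0.74  2.85 -0.78]
[ 0.039  -0.0151  0.1807]
```

{"name": "drive_tool", "arguments": {
  "plan": [
    [-12, 40, 5, -0.7, 2.9, -0.8, 20],
    [-25, 85, 10, -0.7, 2.9, -0.8, 20],
    [-35, 130, 15, -0.7, 2.9, -0.8, 20],
    [-35, 150, 15, -0.7, 2.9, -0.8, 20],
    [-35, 155, 15, -0.7, 2.9, -0.8, 20],
    [-35, 155, 15, -0.7, 2.9, -0.8, 20],
    [-35, 155, 15, -0.7, 2.9, -0.8, 20]
  ]
}}

```text
time: 6.7
position: [0.5565, -0.0563, 0.113]
tool_rot: [0.701, 0.088, 0.218, -0.673]
ft_force: [0.4, 0.6, -0.2]
grip_width: 0.0299
```

```bash
python3 - <<'E'
from h import *
v=np.load("nest.npy");M=slopeM(v[3]);Rt=downR(v[3],np.radians(25))
o=get_obs();print(M.T@(o["position"]-v[:3]))
im=camera("wrist");C=cam("wrist",o)
print(mark_of("wrist","nest"),mark_of("wrist","push_bar"),proj(C,v[:3]+M@[-.057,0,.03]),proj(C,v[:3]))
cv2.imwrite("pics/w4.png",cv2.resize(im[0:400,120:560],None,fx=1.5,fy=1.5))
move(v[:3]+M@[.001,0,.006],Rt)
E
```

```text
[ 0.0019 -0.0008  0.027 ]
[] [{'location': [321.1, 166.3], 'conf': 0.94}] [[317.9987 168.8541]] [[318.3825 278.6055]]
shift mm [-1.  21.4  1.1] turn deg [ 0.03 -0.17  0.15]
```

View pics/w4.png

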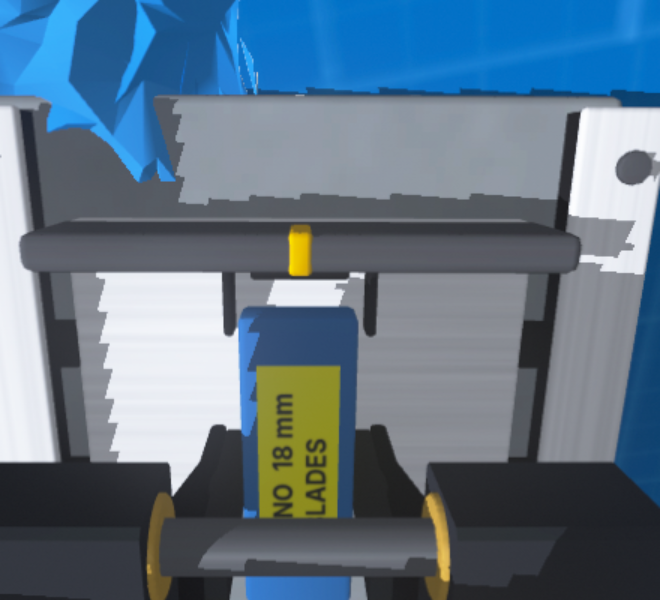

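The case lines up with the lips: its centre is at column 298 and theirs at 299.5, and the bar mark is at (300,250). Lowering now.

{"name": "drive_tool", "arguments": {
  "plan": [
    [-1.5, 8, 1.3, 0, -0.2, 0, 20],
    [-1.5, 15, 1.3, 0, -0.2, 0, 20],
    [-1.5, 19, 1.3, 0, -0.2, 0, 20],
    [-1.5, 21, 1.3, 0, -0.2, 0, 20],
    [-1.5, 21, 1.3, 0, -0.2, 0, 20]
  ]
}}

```text
time: 7.35
position: [0.5637, -0.0566, 0.0928]
tool_rot: [0.702, 0.088, 0.217, -0.673]
ft_force: [-1.0, 0.0, 0.7]
grip_width: 0.0297
```

{"name": "drive_tool", "arguments": {
  "plan": [
    [0, 1, 0, 0, 0, 0, 20],
    [0, 1.5, 0, 0, 0, 0, 20],
    [0, 1.5, 0, 0, 0, 0, 20]
  ]
}}

```text
time: 7.65
position: [0.5637, -0.0566, 0.0926]
tool_rot: [0.702, 0.089, 0.217, -0.673]
ft_force: [-6.0, 0.5, 14.6]
grip_width: 0.0296
```

{"name": "drive_tool", "arguments": {
  "plan": [
    [0, 1, 0, 0, 0, 0, 20],
    [0, 1.5, 0, 0, 0, 0, 20],
    [0, 1.5, 0, 0, 0, 0, 20]
  ]
}}

```text
time: 7.95
position: [0.5638, -0.0566, 0.0924]
tool_rot: [0.702, 0.089, 0.218, -0.672]
ft_force: [-12.6, 0.5, 24.6]
grip_width: 0.0296
```

{"name": "drive_tool", "arguments": {
  "plan": [
    [0, -2, 0, 0, 0, 0, 20],
    [0, -2, 0, 0, 0, 0, 50],
    [0, -2, 0, 0, 0, 0, 50],
    [0, -2, 0, 0, 0, 0, 50],
    [0, -20, 0, 0, 0, 0, 50],
    [0, -50, 0, 0, 0, 0, 50],
    [0, -90, 0, 0, 0, 0, 50],
    [0, -130, 0, 0, 0, 0, 50],
    [0, -130, 0, 0, 0, 0, 50],
    [0, -130, 0, 0, 0, 0, 50]
  ]
}}

```text
time: 8.95
position: [0.5111, -0.0466, 0.2078]
tool_rot: [0.702, 0.089, 0.217, -0.673]
ft_force: [-0.9, 0.7, -0.4]
grip_width: 0.0501
```

```bash
python3 - <<'E'
from h import *
v=np.load("nest.npy");M=slopeM(v[3])
o=get_obs();print(M.T@(o["position"]-v[:3]),o["joint_velocities"].round(2))
im=camera("wrist");C=cam("wrist",o)
b=mark_of("wrist","push_bar");c=mark_of("wrist","case_center");n=mark_of("wrist","nest")
print(b,c,n,proj(C,v[:3]+M@np.array([[-.057,0,.03],[0,0,.007]]).T if 0 else np.array([v[:3]+M@[-.057,0,.03],v[:3]+M@[0,0,.007]])))
cv2.imwrite("pics/w5.png",cv2.resize(im[0:400,120:560],None,fx=1.5,fy=1.5))
def inslope(px,h):
    o_,d=ray(C,px); a=M.T@(o_-v[:3]); e=M.T@d; return a+e*(h-a[2])/e[2]
print("bar",[inslope(q["location"],.03) for q in b],"case",[inslope(q["location"],.007) for q in c])
E
```

```text
[-0.0001  0.0003  0.1326] [-0.    0.05  0.01  0.   -0.   -0.  ]
[{'location': [317.3, 146.3], 'conf': 0.85}] [{'location': [318.6, 221.5], 'conf': 0.75}] [] [[316.6549 145.896 ]
 [316.85   225.4666]]
bar [array([-0.0568,  0.0004,  0.03  ])] case [array([-0.0029,  0.0012,  0.007 ])]
```

View pics/w5.png

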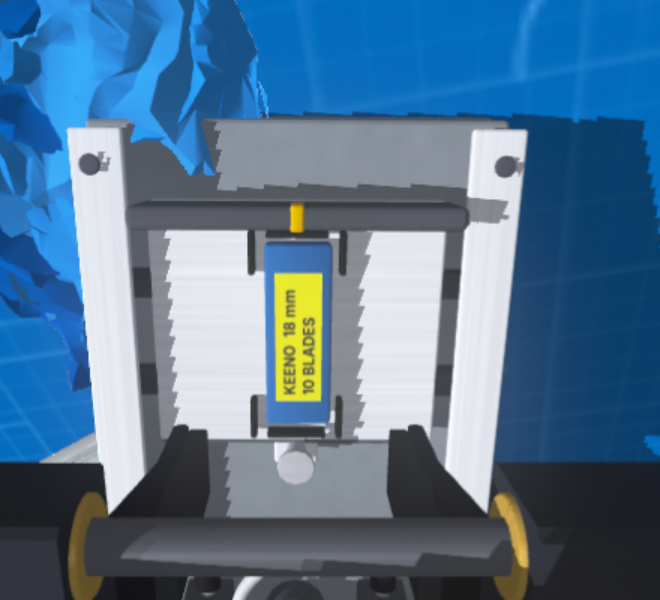

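The case lies in the nest between all four lips: its centre is at (298,333), and the bar mark is at (297,217). Now I'll move below the bar with the fingers closed.

{"name": "drive_tool", "arguments": {
  "plan": [
    [-45, 0, 0, 0, 0, 0, 0],
    [-90, 0, 0, 0, 0, 0, 0],
    [-90, 30, 0, 0, 0, 0, 0],
    [-90, 65, 0, 0, 0, 0, 0],
    [-90, 100, 0, 0, 0, 0, 0],
    [-90, 120, 0, 0, 0, 0, 0],
    [-90, 120, 0, 0, 0, 0, 0],
    [-90, 120, 0, 0, 0, 0, 0]
  ]
}}

```text
time: 9.95
position: [0.4943, -0.0371, 0.0843]
tool_rot: [0.707, 0.071, 0.202, -0.674]
ft_force: [-13.2, 2.2, 29.7]
grip_width: 0.0017
```

```bash
cat > st.py <<'E'
from h import *
v=np.load("nest.npy");M=slopeM(v[3])
o=get_obs();print("tcp nest mm",(M.T@(o["position"]-v[:3])*1000).round(1),"F slope",(M.T@o["ft_force"]).round(1),"q",o["q"].round(2),o["time"])
Rt=R.from_quat(o["tool_rot"]).as_matrix(); print("tilt err",R.from_matrix(Rt.T@downR(v[3],np.radians(25))).as_rotvec(degrees=True).round(2),o["grip_width"])
E
python3 st.py
```

```text
tcp nest mm [-68.8   6.5  28.4] F slope [ 0.4 -0.3 32.6] q [-0.33  0.56  2.17  1.16  0.05 -2.85] 9.95
tilt err [ 0.69 -0.04 -2.59] 0.0016630424563260165
```

{"name": "drive_tool", "arguments": {
  "plan": [
    [0, -20, 0, 0, 0, 0, 0],
    [0, -60, 0, 0, 0, 0, 0],
    [0, -90, 0, 0, 0, 0, 0],
    [0, -90, 0, 0, 0, 0, 0]
  ]
}}

```text
time: 10.35
position: [0.4701, -0.0281, 0.1557]
tool_rot: [0.703, 0.073, 0.202, -0.678]
ft_force: [1.3, 0.7, 0.5]
grip_width: 0.0007
```

```bash
python3 st.py; python3 - <<'E'
from h import *
v=np.load("nest.npy");M=slopeM(v[3])
for p in (0,5,10):
    Rt=downR(v[3],np.radians(p))
    for q in([-.09,0,.08],[-.09,0,.012]): print(p,v[:3]+M@q); move(v[:3]+M@q,Rt)
E
```

```text
tcp nest mm [-61.8  10.9 103.9] F slope [1.3 0.9 0. ] q [-0.34  0.36  2.17  0.27  0.23 -1.97] 10.35
tilt err [-0.09 -0.01 -2.46] 0.0006677815160106805
0 [ 0.4528 -0.0359  0.1222]
shift mm [-27.2  25.  -10.9] turn deg [-0.1   0.01 22.54]
0 [ 0.481  -0.0412  0.0605]
shift mm [-24.3  93.  -11. ] turn deg [-0.1   0.01 22.54]
5 [ 0.4528 -0.0359  0.1222]
shift mm [-27.2  25.  -10.9] turn deg [-0.1   0.   17.54]
5 [ 0.481  -0.0412  0.0605]
shift mm [-24.3  93.  -11. ] turn deg [-0.1   0.   17.54]
10 [ 0.4528 -0.0359  0.1222]
shift mm [-27.2  25.  -10.9] turn deg [-0.1  -0.   12.54]
10 [ 0.481  -0.0412  0.0605]
shift mm [-24.3  93.  -11. ] turn deg [-0.1  -0.   12.54]
```

{"name": "drive_tool", "arguments": {
  "plan": [
    [-15, 0, -5, 0, 0, 8, 0],
    [-27, 10, -11, 0, 0, 16, 0],
    [-30, 25, -11, 0, 0, 17.5, 0],
    [-30, 25, -11, 0, 0, 17.5, 0],
    [-30, 25, -11, 0, 0, 17.5, 0]
  ]
}}

```text
time: 10.85
position: [0.4499, -0.0348, 0.1212]
tool_rot: [0.705, -0.034, 0.097, -0.701]
ft_force: [-0.7, 0.7, -0.2]
grip_width: 0.0004
```

```bash
python3 st.py; python3 - <<'E'
from h import *
v=np.load("nest.npy");M=slopeM(v[3])
Rt=downR(v[3],np.radians(5))
for q in([-.09,0,.012],[.01,0,.012]): move(v[:3]+M@q,Rt)
E
```

```text
tcp nest mm [-93.2   0.5  80.5] F slope [-0.8  0.5  0.2] q [-0.34  0.45  2.02  0.03  0.58 -1.75] 10.85
tilt err [ -0.18   0.03 -19.88] 0.00039376457921301
shift mm [26.3 63.3 -0.8] turn deg [-0.17  0.06  0.12]
shift mm [120.3  29.3  -0.8] turn deg [-0.17  0.06  0.12]
```

{"name": "drive_tool", "arguments": {
  "plan": [
    [13, 30, -1, 0, 0, 0, 0],
    [26, 63, -1, 0, 0, 0, 0],
    [26, 63, -1, 0, 0, 0, 0],
    [30.7, 61.3, -1, 0, 0, 0, 0],
    [35.4, 59.6, -1, 0, 0, 0, 0],
    [40.1, 57.9, -1, 0, 0, 0, 0],
    [44.8, 56.2, -1, 0, 0, 0, 0]
  ]
}}

```text
time: 11.55
position: [0.4952, -0.0436, 0.0713]
tool_rot: [0.705, -0.035, 0.095, -0.702]
ft_force: [-6.4, 1.3, -3.1]
grip_width: 0.0003
```

```bash
python3 st.py
```

```text
tcp nest mm [-72.4   0.2  15.6] F slope [-7.2  0.1 -0.1] q [-0.32  0.59  1.94  0.03  0.53 -1.73] 11.55
tilt err [ -0.2    0.06 -20.18] 0.0003208911674519824
```

{"name": "drive_tool", "arguments": {
  "plan": [
    [7.5, -2.5, 0, 0, 0, 0, 0],
    [15, -5, 0, 0, 0, 0, 0],
    [22.5, -7.7, 0, 0, 0, 0, 0],
    [30, -10.4, 0, 0, 0, 0, 0],
    [37.5, -13.1, 0, 0, 0, 0, 0],
    [45, -15.8, 0, 0, 0, 0, 0],
    [52.5, -18.5, 0, 0, 0, 0, 0],
    [60, -21.2, 0, 0, 0, 0, 0],
    [65, -23, 0, 0, 0, 0, 0]
  ]
}}

```text
time: 12.45
position: [0.5568, -0.0554, 0.1002]
tool_rot: [0.705, -0.036, 0.095, -0.702]
ft_force: [-7.2, 0.8, -0.5]
grip_width: 0.0006
```

```bash
python3 st.py; python3 - <<'E'
from h import *
v=np.load("nest.npy");M=slopeM(v[3]);S=cam("side")
camera("side"); b=mark_of("side","push_bar");print(b)
for t in(.05,.06,.07,.08): print(t,proj(S,v[:3]+M@[-.057+t,0,.03]))
E
```

```text
tcp nest mm [-3.4  0.1 15.4] F slope [-6.8 -0.6  2.6] q [-0.31  0.59  1.77  0.02  0.7  -1.71] 12.45
tilt err [ -0.18   0.07 -20.18] 0.0005843930458534199
[{'location': [308.6, 259.4], 'conf': 0.87}, {'location': [294.4, 255.2], 'conf': 0.23}]
0.05 [[316.5158 268.6948]]
0.06 [[313.5363 266.6114]]
0.07 [[310.5595 264.5301]]
0.08 [[307.5854 262.4508]]
```

{"name": "drive_tool", "arguments": {
  "plan": [
    [3.8, -1.3, 0, 0, 0, 0, 0],
    [7.5, -2.6, 0, 0, 0, 0, 0],
    [10.3, -3.6, 0, 0, 0, 0, 0],
    [13, -4.6, 0, 0, 0, 0, 0]
  ]
}}

```text
time: 12.95
position: [0.5622, -0.0563, 0.1033]
tool_rot: [0.705, -0.041, 0.089, -0.703]
ft_force: [-14.6, 0.3, -5.3]
grip_width: 0.0004
```

```bash
python3 st.py
```

```text
tcp nest mm [ 2.9  0.3 15.9] F slope [-15.3  -2.4   1.3] q [-0.3   0.59  1.74  0.02  0.74 -1.7 ] 12.95
tilt err [ -0.22   0.11 -21.07] 0.0004153648802329511
```

{"name": "drive_tool", "arguments": {
  "plan": [
    [2, -0.7, 0, 0, 0, 0, 0],
    [4, -1.4, 0, 0, 0, 0, 0],
    [4, -1.4, 0, 0, 0, 0, 0],
    [4, -1.4, 0, 0, 0, 0, 0]
  ]
}}

```text
time: 13.35
position: [0.5635, -0.0565, 0.104]
tool_rot: [0.705, -0.042, 0.087, -0.703]
ft_force: [-16.3, -0.1, -5.5]
grip_width: 0.0002
```

```bash
python3 st.py; python3 - <<'E'
from h import *
v=np.load("nest.npy");M=slopeM(v[3]);S=cam("side")
im=camera("side"); print(mark_of("side","push_bar"),mark_of("side","nest"));cv2.imwrite("pics/s2.png",cv2.resize(im[180:330,200:400],None,fx=4,fy=4))
for t in(.0,.06,.08,.09): print(t,proj(S,v[:3]+M@[-.057+t,0,.03]),proj(S,v[:3]+M@[t,0,.0]))
E
```

```text
tcp nest mm [ 4.4  0.3 16. ] F slope [-16.9  -3.1   1.8] q [-0.3   0.6   1.73  0.02  0.75 -1.7 ] 13.35
tilt err [ -0.23   0.12 -21.37] 0.0002108846484742154
[{'location': [308.6, 258.2], 'conf': 0.85}] [{'location': [287.7, 257.5], 'conf': 0.65}]
0.0 [[331.4554 279.1427]] [[310.6768 273.1099]]
0.06 [[313.5363 266.6114]] [[293.173  260.8502]]
0.08 [[307.5854 262.4508]] [[287.358  256.7785]]
0.09 [[304.614  260.3734]] [[284.454  254.7454]]
```

View pics/s2.png

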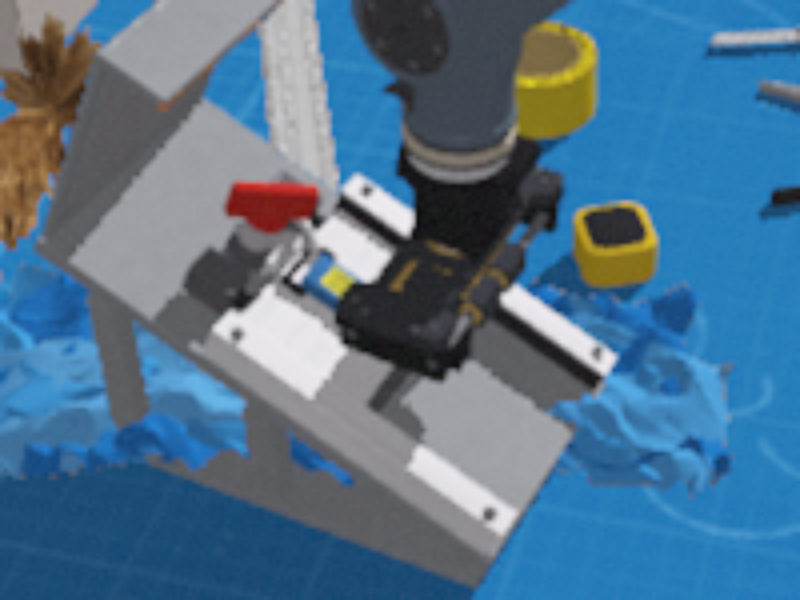

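The wrench reads about 17 N at 2 N/mm past first cushion contact, and the side view shows the carriage up against the cam, so I'll back off and inspect.

{"name": "drive_tool", "arguments": {
  "plan": [
    [-18, 6, 0, 0, 0, 0, 0],
    [-28, 10, 0, 0, 0, 0, 0],
    [-38, -20, 0, 0, 0, 0, 0],
    [-48, -60, 0, 0, 0, 0, 0],
    [-58, -100, 0, 0, 0, 0, 0],
    [-58, -100, 0, 0, 0, 0, 0]
  ]
}}

```text
time: 14.1
position: [0.5141, -0.0484, 0.2078]
tool_rot: [0.706, -0.028, 0.103, -0.7]
ft_force: [1.3, -0.6, -0.0]
grip_width: 0.0005
```

```bash
python3 st.py; python3 - <<'E'
from h import *
v=np.load("nest.npy");M=slopeM(v[3])
Rt=downR(v[3],np.radians(25))
move(v[:3]+M@[.14,0,.15],Rt)
E
```

```text
tcp nest mm [  2.9  -0.9 131.2] F slope [ 1.3 -0.4 -0.6] q [-0.32  0.36  1.8   0.02  0.88 -1.72] 14.1
tilt err [ -0.04   0.08 -18.91] 0.0005397286183905138
shift mm [123.6 -62.3   0.8] turn deg [ -0.04   0.08 -18.91]
```

{"name": "drive_tool", "arguments": {
  "plan": [
    [20, -30, 0, 0, 0, -7, 0],
    [50, -45, 1, 0, 0, -14, 0],
    [85, -55, 1, 0, 0, -19, 0],
    [124, -62, 1, 0, 0, -19, 0],
    [124, -62, 1, 0, 0, -19, 0],
    [124, -62, 1, 0, 0, -19, 0],
    [124, -62, 1, 0, 0, -19, 0]
  ]
}}

```text
time: 14.8
position: [0.6262, -0.0682, 0.2739]
tool_rot: [0.701, 0.084, 0.212, -0.675]
ft_force: [-0.6, 0.5, -0.5]
grip_width: 0.0005
```

```bash
python3 st.py; python3 - <<'E'
from h import *
v=np.load("nest.npy");M=slopeM(v[3])
o=get_obs(); im=camera("wrist");C=cam("wrist",o); cv2.imwrite("pics/w6.png",im)
def insl(px,h):
    o_,d=ray(C,px); a=M.T@(o_-v[:3]); e=M.T@d; return (a+e*(h-a[2])/e[2])*1000
for t,h in(("cam_grip",.042),("nest",0),("push_bar",.03),("case_center",.007)):
    for d in mark_of("wrist",t): print(t,round(d["conf"],2),d["location"],insl(d["location"],h))
E
```

```text
tcp nest mm [134.    0.4 143. ] F slope [-0.8  0.4 -0.2] q [-0.31  0.33  1.7   0.08  0.69 -1.75] 14.8
tilt err [-0.15  0.02 -0.78] 0.000450427138192009
cam_grip 0.92 [314.3, 287.5] [168.4158  -1.2099  42.    ]
nest 0.44 [314.5, 44.8] [13.1898 -1.0319  0.    ]
push_bar 0.87 [315.1, 46.5] [18.0752 -0.497  30.    ]
push_bar 0.7 [315.4, 137.4] [71.1755 -0.3893 30.    ]
case_center 0.75 [316.3, 136.1] [71.7743  0.128   7.    ]
```

View pics/w6.png

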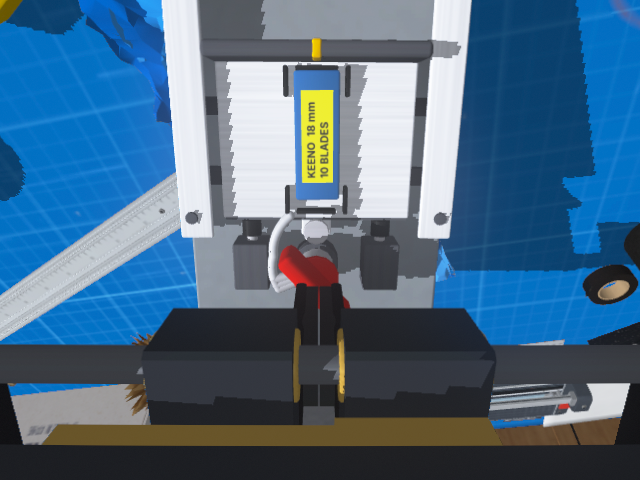

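```bash
python3 - <<'E'
from h import *
v=np.load("nest.npy");M=slopeM(v[3]);C=cam("wrist")
def insl(px,h):
    o_,d=ray(C,px); a=M.T@(o_-v[:3]); e=M.T@d; return (a+e*(h-a[2])/e[2])*1000
print("bar low end top",insl((285,259),.057),"expect",174-22.7,-21)
for T in(75,80,85): print(T,proj(C,v[:3]+M@[-.057+T/1000,0,.03]),proj(C,v[:3]+M@[T/1000-.003,0,.007]))
print("grip",proj(C,v[:3]+M@[.174,0,.042]),proj(C,v[:3]+M@[.1513,-.021,.057]))
print(insl((315,232),.0),insl((316,218),0),insl((316,62),0))
S=cam("side");camera("side")
for t in("cam_grip","push_bar","nest","case_center"): print(t,mark_of("side",t)[:2])
for T in(75,80,85): print(T,proj(S,v[:3]+M@[-.057+T/1000,0,.03]),proj(S,v[:3]+M@[T/1000-.003,0,.007]))
print(proj(S,v[:3]+M@[.174,0,.042]))
E
```

```text
bar low end top [143.5269 -19.2643  57.    ] expect 151.3 -21
75 [[316.1272  45.167 ]] [[316.2852 135.4107]]
80 [[316.1341  54.1716]] [[316.2907 142.8729]]
85 [[316.1409  63.083 ]] [[316.2962 150.2652]]
grip [[316.2798 294.1993]] [[282.4849 270.7611]]
[142.6525  -1.0278   0.    ] [131.904   -0.2727   0.    ] [24.5111 -0.1719  0.    ]
cam_grip [{'location': [269.9, 232.1], 'conf': 0.68}]
push_bar [{'location': [309.4, 263.1], 'conf': 0.56}]
nest [{'location': [289.0, 256.6], 'conf': 0.96}]
case_center [{'location': [338.9, 447.1], 'conf': 0.92}, {'location': [232.8, 413.8], 'conf': 0.54}]
75 [[309.0721 263.4902]] [[290.4579 256.9984]]
80 [[307.5854 262.4508]] [[288.9986 255.977 ]]
85 [[306.0994 261.4118]] [[287.5399 254.9561]]
[[264.1365 228.629 ]]
```

The picture shows the case between its lips at (317,135), the bar straight at row 48 and the carriage edge at the cushion plungers (252,228) and (380,228). The red grip's lower end is at (285,259). The grip sits about 8 mm nearer than expected in the nest frame, so the carriage started near travel 8 mm and is now at about 84 mm. I'll take the cam axis at (166, -0.5).

I'll turn the cam by pushing the bar's lower end with closed fingers. That keeps the body clear of the hood.

```bash
python3 - <<'E'
from h import *
v=np.load("nest.npy");M=slopeM(v[3])
Rt=downR(v[3],np.radians(25))
for q in([.162,-.047,.12],[.162,-.047,.036]):move(v[:3]+M@q,Rt)
E
```

```text
shift mm [ 27.1  22.7 -47.3] turn deg [-0.14  0.01 -0.69]
shift mm [ 28.1 106.7 -47.5] turn deg [-0.14  0.01 -0.69]
```

{"name": "drive_tool", "arguments": {
  "plan": [
    [10, 0, -25, 0, 0, -0.7, 0],
    [27, 20, -47, 0, 0, -0.7, 0],
    [27, 45, -47, 0, 0, -0.7, 0],
    [28, 65, -47, 0, 0, -0.7, 0],
    [28, 85, -47, 0, 0, -0.7, 0],
    [28, 97, -47, 0, 0, -0.7, 0],
    [28, 105, -47, 0, 0, -0.7, 0],
    [28, 105, -47, 0, 0, -0.7, 0]
  ]
}}

```text
time: 16.1
position: [0.686, -0.1271, 0.1893]
tool_rot: [0.701, 0.088, 0.216, -0.674]
ft_force: [-0.4, 0.2, -0.1]
grip_width: -0.0
```

```bash
python3 st.py
```

```text
tcp nest mm [161.4 -46.4  36.8] F slope [-0.5  0.1  0.1] q [-0.38  0.53  1.64  0.16  0.55 -1.88] 16.1
tilt err [-0.16  0.02 -0.08] -4.140676370730824e-05
```

{"name": "drive_tool", "arguments": {
  "plan": [
    [0, 0, 6, 0, 0, 0, 0],
    [0, 0, 11, 0, 0, 0, 0],
    [-3, 0, 14, 0, 0, 0, 0],
    [-7, 0, 18, 0, 0, 0, 0],
    [-11, 0, 22, 0, 0, 0, 0],
    [-15, 0, 26, 0, 0, 0, 0]
  ]
}}

```text
time: 16.7
position: [0.6782, -0.0994, 0.1848]
tool_rot: [0.701, 0.089, 0.217, -0.673]
ft_force: [1.1, -1.9, 0.4]
grip_width: 0.0004
```

```bash
python3 st.py
```

```text
tcp nest mm [147.9 -20.6  38.3] F slope [ 1.4 -1.7 -0.3] q [-0.34  0.52  1.67  0.13  0.51 -1.83] 16.7
tilt err [-0.1   0.02  0.16] 0.00035664493970510923
```

{"name": "drive_tool", "arguments": {
  "plan": [
    [-3, 0, 4, 0, 0, 0, 0],
    [-6, 0, 8, 0, 0, 0, 0],
    [-8, 0, 12, 0, 0, 0, 0],
    [-9, 0, 16, 0, 0, 0, 0],
    [-9, 0, 16, 0, 0, 0, 0]
  ]
}}

```text
time: 17.2
position: [0.6748, -0.0901, 0.1821]
tool_rot: [0.704, 0.091, 0.22, -0.669]
ft_force: [-1.0, -26.7, 0.3]
grip_width: 0.0007
```

```bash
python3 st.py
```

```text
tcp nest mm [142.1 -12.1  37.8] F slope [  3.7 -26.4  -1.4] q [-0.32  0.52  1.69  0.1   0.49 -1.78] 17.2
tilt err [0.44 0.07 0.51] 0.0006584278409942847
```

{"name": "drive_tool", "arguments": {
  "plan": [
    [0, 0, 3, 0, 0, 0, 0],
    [0, 0, 6, 0, 0, 0, 0],
    [0, 0, 6, 0, 0, 0, 0]
  ]
}}

```text
time: 17.5
position: [0.675, -0.0889, 0.182]
tool_rot: [0.706, 0.09, 0.219, -0.667]
ft_force: [-7.1, -42.5, 2.0]
grip_width: 0.0002
```

```bash
python3 st.py
```

```text
tcp nest mm [142.1 -10.8  37.8] F slope [  1.7 -43.1   1.4] q [-0.31  0.52  1.69  0.09  0.49 -1.77] 17.5
tilt err [0.76 0.09 0.47] 0.00019408430979577217
```

{"name": "drive_tool", "arguments": {
  "plan": [
    [0, 0, -10, 0, 0, 0, 0],
    [0, -10, -30, 0, 0, 0, 0],
    [-10, -60, -40, 0, 0, 0, 0],
    [-15, -110, -20, 0, 0, 0, 0],
    [-15, -110, 10, 0, 0, 0, 0],
    [-15, -110, 10, 0, 0, 0, 0],
    [-15, -110, 10, 0, 0, 0, 0]
  ]
}}

```text
time: 18.2
position: [0.615, -0.0538, 0.2727]
tool_rot: [0.701, 0.088, 0.215, -0.675]
ft_force: [-0.2, -0.4, -0.7]
grip_width: 0.0005
```

```bash
python3 st.py; python3 - <<'E'
from h import *
v=np.load("nest.npy");M=slopeM(v[3])
o=get_obs(); im=camera("wrist");C=cam("wrist",o); cv2.imwrite("pics/w7.png",cv2.resize(im[20:320,160:480],None,fx=2,fy=2))
def insl(px,h):
    o_,d=ray(C,px); a=M.T@(o_-v[:3]); e=M.T@d; return (a+e*(h-a[2])/e[2])*1000
for t,h in(("cam_grip",.042),("push_bar",.03),("case_center",.007)):
    for d in mark_of("wrist",t): print(t,round(d["conf"],2),d["location"],insl(d["location"],h))
E
```

```text
tcp nest mm [121.1  12.5 147.6] F slope [-0.4 -0.5 -0.6] q [-0.29  0.32  1.74  0.08  0.66 -1.73] 18.2
tilt err [-0.21  0.12 -0.16] 0.0004808006069360265
cam_grip 0.79 [299.6, 300.0] [168.2169   0.9018  42.    ]
push_bar 0.73 [290.8, 69.8] [19.2763 -3.3969 30.    ]
case_center 0.9 [300.7, 154.1] [72.9953  1.3328  7.    ]
```

View pics/w7.png

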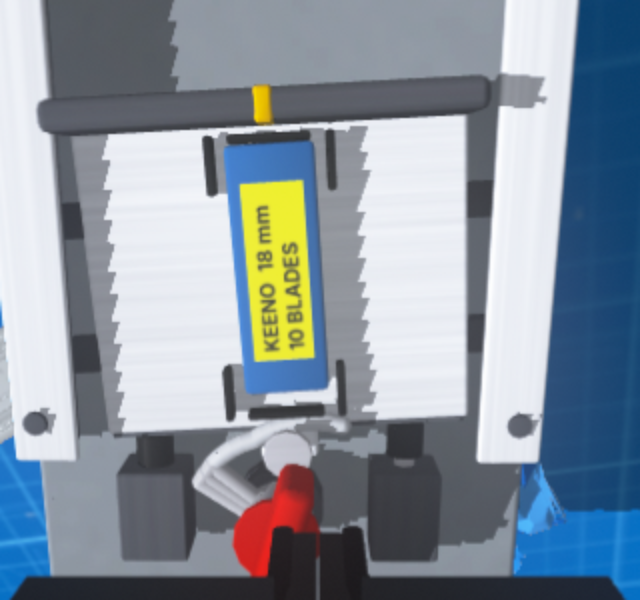

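The hook (white arc) is round the stud, and the cam bar is about straight up-slope, lower end at (295,485). But the carriage has swivelled about 3° (bar from (40,115) to (490,92)) and wedged. The case is still fine. I'll push the bar slightly left of centre to straighten it.

```bash
python3 - <<'E'
from h import *
v=np.load("nest.npy");M=slopeM(v[3])
Rt=downR(v[3],np.radians(5))
for q in([-.02,.013,.11],[-.02,.013,.014]): move(v[:3]+M@q,Rt)
E
```

```text
shift mm [-141.9   37.1    2.1] turn deg [-0.14  0.   19.86]
shift mm [-141.7  133.1    1.9] turn deg [-0.14  0.   19.86]
```

{"name": "drive_tool", "arguments": {
  "plan": [
    [-40, 0, 2, 0, 0, 6, 0],
    [-85, 15, 2, 0, 0, 13, 0],
    [-125, 30, 2, 0, 0, 19.9, 0],
    [-142, 45, 2, 0, 0, 19.9, 0],
    [-142, 85, 2, 0, 0, 19.9, 0],
    [-142, 120, 2, 0, 0, 19.9, 0],
    [-142, 132, 2, 0, 0, 19.9, 0],
    [-142, 132, 2, 0, 0, 19.9, 0],
    [-142, 132, 2, 0, 0, 19.9, 0]
  ]
}}

```text
time: 19.3
position: [0.5449, -0.0398, 0.0942]
tool_rot: [0.706, -0.034, 0.097, -0.701]
ft_force: [0.4, 0.7, 1.0]
grip_width: 0.0009
```

```bash
python3 st.py
```

```text
tcp nest mm [-19.1  13.3  16.1] F slope [0.7 0.7 0.8] q [-0.28  0.59  1.81  0.02  0.66 -1.68] 19.3
tilt err [ -0.13   0.02 -19.92] 0.0009489439884475732
```

Push up-slope about 25 mm, in tool axes (9.4, -3.4) per 10 mm.

{"name": "drive_tool", "arguments": {
  "plan": [
    [6, -2.2, 0, 0, 0, 0, 0],
    [12, -4.3, 0, 0, 0, 0, 0],
    [17, -6, 0, 0, 0, 0, 0],
    [21, -7.5, 0, 0, 0, 0, 0],
    [25, -9, 0, 0, 0, 0, 0],
    [28, -10, 0, 0, 0, 0, 0],
    [28, -10, 0, 0, 0, 0, 0]
  ]
}}

```text
time: 20.0
position: [0.5635, -0.0416, 0.1041]
tool_rot: [0.705, -0.04, 0.09, -0.703]
ft_force: [-10.0, 3.5, -0.7]
grip_width: 0.0006
```

```bash
python3 st.py
```

```text
tcp nest mm [ 1.9 14.9 17.2] F slope [-9.8  1.6  3.8] q [-0.28  0.59  1.74  0.02  0.74 -1.67] 20.0
tilt err [ -0.26   0.07 -20.99] 0.0005793107935421573
```

{"name": "drive_tool", "arguments": {
  "plan": [
    [3, -1, 0, 0, 0, 0, 0],
    [6, -2, 0, 0, 0, 0, 0],
    [9, -3.2, 0, 0, 0, 0, 0],
    [9, -3.2, 0, 0, 0, 0, 0]
  ]
}}

```text
time: 20.4
position: [0.5665, -0.0419, 0.1059]
tool_rot: [0.704, -0.045, 0.085, -0.704]
ft_force: [-16.8, 3.2, -4.0]
grip_width: 0.0003
```

```bash
python3 st.py;  python3 - <<'E'
from h import *
im=camera("wrist"); cv2.imwrite("pics/w8.png",cv2.resize(im[0:420,100:540],None,fx=1.4,fy=1.4))
E
```

```text
tcp nest mm [ 5.4 15.2 17.6] F slope [-17.2   0.    3.6] q [-0.28  0.6   1.72  0.01  0.77 -1.67] 20.4
tilt err [ -0.29   0.09 -21.71] 0.00032382004961199154
```

{"name": "drive_tool", "arguments": {
  "plan": [
    [-18, 6, 0, 0, 0, 0, 0],
    [-28, 10, 0, 0, 0, 0, 0],
    [-38, -20, 0, 0, 0, -6, 0],
    [-48, -70, 0, 0, 0, -13, 0],
    [-10, -110, -6, 0, 0, -20, 0],
    [35, -135, -12, 0, 0, -20, 0],
    [80, -152, -12, 0, 0, -20, 0],
    [100, -155, -12, 0, 0, -20, 0],
    [100, -155, -12, 0, 0, -20, 0],
    [100, -155, -12, 0, 0, -20, 0]
  ]
}}

```text
time: 21.45
position: [0.6624, -0.0742, 0.274]
tool_rot: [0.701, 0.089, 0.217, -0.674]
ft_force: [-0.1, -0.1, -0.9]
grip_width: 0.0007
```

```bash
cat > look.py <<'E'
import sys
from h import *
v=np.load("nest.npy");M=slopeM(v[3])
o=get_obs(); im=camera("wrist");C=cam("wrist",o); cv2.imwrite(f"pics/{sys.argv[1]}.png",cv2.resize(im[20:320,160:480],None,fx=2,fy=2))
def insl(px,h):
    o_,d=ray(C,px); a=M.T@(o_-v[:3]); e=M.T@d; return (a+e*(h-a[2])/e[2])*1000
for t,h in(("cam_grip",.042),("push_bar",.03),("case_center",.007)):
    for d in mark_of("wrist",t): print(t,round(d["conf"],2),np.round(d["location"]),insl(d["location"],h).round(1))
h=cv2.cvtColor(im,cv2.COLOR_BGR2HSV)
def rect(m,z):
    n,l,s,_=cv2.connectedComponentsWithStats(m); i=1+np.argmax(s[1:,4]); ys,xs=np.nonzero(l==i)
    P=np.array([insl((x,y),z)[:2] for x,y in zip(xs[::3],ys[::3])]); r=cv2.minAreaRect(P.astype(np.float32)); return r,s[i]
m=cv2.inRange(h,(22,120,80),(36,255,255)); m[:,:200]=0; m[:, 450:]=0; m[300:]=0; print("panel",rect(m,.014))
m=cv2.inRange(h,(0,150,60),(8,255,255))|cv2.inRange(h,(172,150,60),(180,255,255)); m[330:]=0; print("red",rect(m,.057))
E
python3 st.py; python3 look.py w9
```

```text
tcp nest mm [167.3   1.2 127.5] F slope [-0.4 -0.1 -0.8] q [-0.3   0.38  1.63  0.08  0.7  -1.74] 21.45
tilt err [-0.13  0.02  0.14] 0.0006648900773828491
cam_grip 0.88 [318. 242.] [166.7   1.8  42. ]
case_center 0.95 [315.  80.] [72.1  0.1  7. ]
panel (((73.71144104003906, 0.26392650604248047), (59.87922668457031, 20.494976043701172), 0.5000369548797607), array([ 298,   29,   35,  105, 3265], dtype=int32))
red (((160.00730895996094, 0.021739959716796875), (56.63251876831055, 27.346542358398438), 5.44432258605957), array([ 290,  190,   49,   97, 2826], dtype=int32))
```

View pics/w9.png

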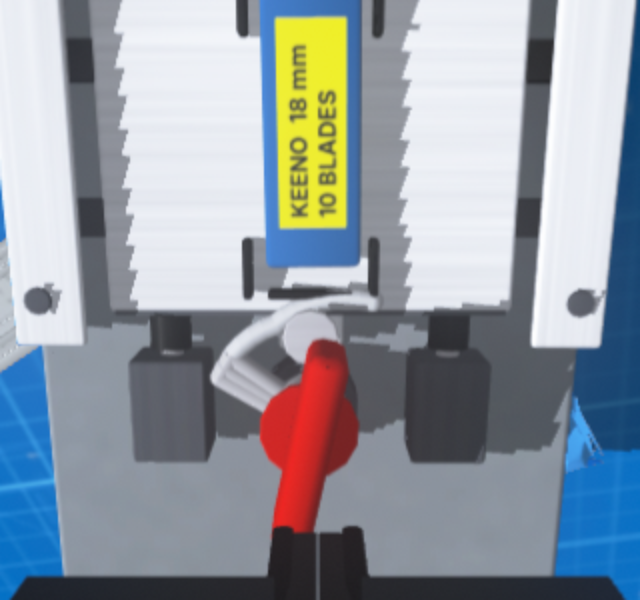

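The carriage is straight again. The cam bar now runs from (325,350) to (293,530), about 10° past straight, so the cam is at about 0.93 rad with the hook round the stud. Continuing the push.

{"name": "drive_tool", "arguments": {
  "plan": [
    [-24, 0, -27, 0, 0, 0, 0],
    [-24, 40, -27, 0, 0, 0, 0],
    [-24, 75, -27, 0, 0, 0, 0],
    [-24, 90, -27, 0, 0, 0, 0],
    [-24, 90, -27, 0, 0, 0, 0],
    [-25, 90, -19, 0, 0, 0, 0],
    [-25, 90, -14, 0, 0, 0, 0],
    [-26, 90, -9, 0, 0, 0, 0],
    [-27, 90, -5, 0, 0, 0, 0]
  ]
}}

```text
time: 22.55
position: [0.6753, -0.0885, 0.1829]
tool_rot: [0.705, 0.091, 0.218, -0.669]
ft_force: [-7.4, -34.6, -2.8]
grip_width: 0.0004
```

```bash
python3 st.py
```

```text
tcp nest mm [142.7 -10.4  38.5] F slope [ -2.  -35.4  -2.2] q [-0.32  0.52  1.69  0.1   0.49 -1.78] 22.55
tilt err [0.47 0.28 0.43] 0.0004409815848049563
```

The contact was at the finger's inner corner, so the lever arm was only 15 mm. I'll shift further out along the bar.

{"name": "drive_tool", "arguments": {
  "plan": [
    [0, 0, -12, 0, 0, 0, 0],
    [-10, 0, -16, 0, 0, 0, 0],
    [-10, 0, -16, 0, 0, 0, 0],
    [-10, 0, -10, 0, 0, 0, 0],
    [-10, 0, -5, 0, 0, 0, 0],
    [-10, 0, 0, 0, 0, 0, 0],
    [-10, 0, 4, 0, 0, 0, 0]
  ]
}}

```text
time: 23.25
position: [0.6668, -0.0796, 0.1771]
tool_rot: [0.703, 0.09, 0.217, -0.671]
ft_force: [-9.2, -25.5, 2.3]
grip_width: 0.0002
```

```bash
python3 st.py
```

```text
tcp nest mm [131.1  -3.3  37.6] F slope [ -2.9 -26.7   3.9] q [-0.31  0.52  1.71  0.1   0.47 -1.78] 23.25
tilt err [0.24 0.24 0.22] 0.0002446718754236817
```

{"name": "drive_tool", "arguments": {
  "plan": [
    [0, 0, 3, 0, 0, 0, 0],
    [1, 0, 6, 0, 0, 0, 0],
    [2, 0, 9, 0, 0, 0, 0],
    [3, 0, 11, 0, 0, 0, 0]
  ]
}}

```text
time: 23.65
position: [0.6688, -0.0749, 0.1776]
tool_rot: [0.706, 0.088, 0.215, -0.669]
ft_force: [-19.2, -41.1, 4.6]
grip_width: 0.0003
```

```bash
python3 st.py
```

```text
tcp nest mm [132.4   1.8  37.5] F slope [ -8.2 -44.    8.9] q [-0.29  0.52  1.71  0.07  0.48 -1.74] 23.65
tilt err [ 0.6   0.25 -0.04] 0.00031456583387986993
```

{"name": "drive_tool", "arguments": {
  "plan": [
    [0, 0, -15, 0, 0, 0, 0],
    [0, -20, -20, 0, 0, 0, 0],
    [0, -60, -10, 0, 0, 0, 0],
    [15, -95, 0, 0, 0, 0, 0],
    [30, -95, -1, 0, 0, 0, 0],
    [30, -95, -1, 0, 0, 0, 0],
    [30, -95, -1, 0, 0, 0, 0]
  ]
}}

```text
time: 24.35
position: [0.6577, -0.0631, 0.2758]
tool_rot: [0.701, 0.089, 0.216, -0.674]
ft_force: [-0.3, 0.6, -0.5]
grip_width: 0.0004
```

```bash
python3 st.py; python3 look.py w10
```

```text
tcp nest mm [162.   11.3 132. ] F slope [-0.6  0.5 -0.3] q [-0.29  0.37  1.64  0.07  0.7  -1.71] 24.35
tilt err [-0.18  0.07  0.01] 0.00040415525829803846
cam_grip 0.8 [300. 248.] [166.4   0.6  42. ]
case_center 0.74 [296.  97.] [76.3 -2.1  7. ]
panel (((77.18436431884766, 0.26873016357421875), (60.0549430847168, 20.949499130249023), 2.4426212310791016), array([ 280,   46,   38,  102, 3047], dtype=int32))
red (((161.15252685546875, -2.7149658203125), (27.080432891845703, 63.48014450073242), 49.118553161621094), array([ 265,  203,   66,   95, 3029], dtype=int32))
```

View pics/w10.png

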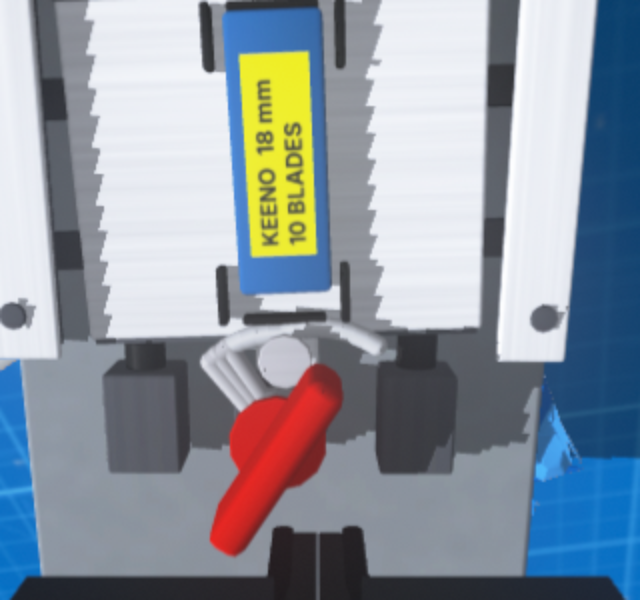

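```bash
python3 - <<'E'
from h import *
v=np.load("nest.npy");M=slopeM(v[3]);C=cam("wrist")
for th in(-25,-30,-35,-40,-43):
    t=np.radians(th);a=np.array([np.cos(t),np.sin(t)]); 
    p=[v[:3]+M@[.1667+s*.031*a[0],.0006+s*.031*a[1],.057] for s in(-1,0,1)]
    print(th,((proj(C,p)-[160,20])*2).round(0).tolist())
im=cv2.imread("pics/w10.png");h=cv2.cvtColor(im,cv2.COLOR_BGR2HSV)
m=cv2.inRange(h,(0,150,60),(8,255,255))|cv2.inRange(h,(172,150,60),(180,255,255))
for y in range(365,560,15):
    x=np.nonzero(m[y])[0]; print(y,(x.min(),x.max()) if len(x) else None, end="; ")
E
```

```text
-25 [[324.0, 385.0], [280.0, 478.0], [238.0, 565.0]]
-30 [[333.0, 389.0], [280.0, 478.0], [230.0, 561.0]]
-35 [[341.0, 394.0], [280.0, 478.0], [222.0, 557.0]]
-40 [[348.0, 400.0], [280.0, 478.0], [215.0, 552.0]]
-43 [[352.0, 404.0], [280.0, 478.0], [211.0, 548.0]]
365 None; 380 (np.int64(300), np.int64(338)); 395 (np.int64(290), np.int64(340)); 410 (np.int64(244), np.int64(336)); 425 (np.int64(234), np.int64(327)); 440 (np.int64(230), np.int64(324)); 455 (np.int64(231), np.int64(322)); 470 (np.int64(239), np.int64(315)); 485 (np.int64(231), np.int64(292)); 500 (np.int64(222), np.int64(275)); 515 (np.int64(216), np.int64(265)); 530 (np.int64(212), np.int64(255)); 545 (np.int64(214), np.int64(245));
```

The bar reads only about 31° right, so the cam is at about 1.29 rad, and the carriage is swivelled 2.4° at roughly 88.5 mm. That's marginal, so I'll straighten the carriage again and then finish the cam.

```bash
python3 - <<'E'
from h import *
v=np.load("nest.npy");M=slopeM(v[3])
Rt=downR(v[3],np.radians(5))
for q in([-.018,.015,.11],[-.018,.015,.015]): move(v[:3]+M@q,Rt)
E
```

```text
shift mm [-179.1   21.4    4.5] turn deg [-0.15  0.04 19.91]
shift mm [-179.   116.4    4.2] turn deg [-0.15  0.04 19.91]
```

{"name": "drive_tool", "arguments": {
  "plan": [
    [-45, -5, 2, 0, 0, 6, 0],
    [-90, 0, 4, 0, 0, 13, 0],
    [-135, 10, 4, 0, 0, 19.9, 0],
    [-179, 22, 4, 0, 0, 19.9, 0],
    [-179, 60, 4, 0, 0, 19.9, 0],
    [-179, 100, 4, 0, 0, 19.9, 0],
    [-179, 115, 4, 0, 0, 19.9, 0],
    [-179, 115, 4, 0, 0, 19.9, 0],
    [-179, 115, 4, 0, 0, 19.9, 0]
  ]
}}

```text
time: 25.45
position: [0.5476, -0.039, 0.0967]
tool_rot: [0.706, -0.034, 0.097, -0.701]
ft_force: [1.3, 0.2, -0.1]
grip_width: 0.0006
```

{"name": "drive_tool", "arguments": {
  "plan": [
    [7, -2.5, 0, 0, 0, 0, 0],
    [14, -5, 0, 0, 0, 0, 0],
    [20, -7, 0, 0, 0, 0, 0],
    [25, -9, 0, 0, 0, 0, 0],
    [29, -10.4, 0, 0, 0, 0, 0],
    [33, -11.8, 0, 0, 0, 0, 0],
    [36, -12.8, 0, 0, 0, 0, 0],
    [36, -12.8, 0, 0, 0, 0, 0]
  ]
}}

```text
time: 26.25
position: [0.5671, -0.0409, 0.1077]
tool_rot: [0.704, -0.045, 0.085, -0.704]
ft_force: [-18.5, 4.0, -5.0]
grip_width: 0.0005
```

```bash
python3 st.py
```

```text
tcp nest mm [ 6.6 16.3 19.1] F slope [-19.2   0.5   3.5] q [-0.27  0.59  1.72  0.01  0.77 -1.67] 26.25
tilt err [ -0.3    0.09 -21.76] 0.0005338634444964333
```

Back off and return to the look pose (same retreat as before).

{"name": "drive_tool", "arguments": {
  "plan": [
    [-18, 6, 0, 0, 0, 0, 0],
    [-28, 10, 0, 0, 0, 0, 0],
    [-38, -20, 0, 0, 0, -6, 0],
    [-48, -70, 0, 0, 0, -13, 0],
    [-10, -110, -6, 0, 0, -20, 0],
    [35, -135, -12, 0, 0, -20, 0],
    [80, -152, -12, 0, 0, -20, 0],
    [100, -155, -12, 0, 0, -20, 0],
    [100, -155, -12, 0, 0, -20, 0],
    [100, -155, -12, 0, 0, -20, 0]
  ]
}}

```text
time: 27.25
position: [0.6637, -0.0735, 0.2764]
tool_rot: [0.701, 0.09, 0.218, -0.673]
ft_force: [-1.0, 0.2, -0.5]
grip_width: 0.0006
```

```bash
python3 st.py; python3 look.py w11;python3 - <<'E'
from h import *
v=np.load("nest.npy");M=slopeM(v[3])
Rt=downR(v[3],np.radians(25))
for q in([.131,-.024,.1],[.131,-.024,.038],[.131,-.003,.038],[.133,.012,.038],[.138,.018,.038]): move(v[:3]+M@q,Rt)
E
```

```text
tcp nest mm [169.4   2.2 129.3] F slope [-1.1  0.  -0. ] q [-0.3   0.38  1.62  0.08  0.7  -1.73] 27.25
tilt err [-0.13  0.02  0.25] 0.000602996954176494
cam_grip 0.87 [313. 240.] [168.   -0.3  42. ]
panel (((77.38999938964844, 0.06778335571289062), (59.813777923583984, 20.489816665649414), 0.4893810749053955), array([ 296,   32,   35,  104, 3225], dtype=int32))
red (((162.87838745117188, -2.485645294189453), (26.76209259033203, 63.34323501586914), 70.59037780761719), array([ 281,  190,   65,   98, 3146], dtype=int32))
shift mm [-36.3  28.5 -26.5] turn deg [-0.15  0.01  0.08]
shift mm [-36.4  90.5 -26.7] turn deg [-0.15  0.01  0.08]
shift mm [-36.3  90.5  -5.7] turn deg [-0.15  0.01  0.08]
shift mm [-34.3  90.6   9.3] turn deg [-0.15  0.01  0.08]
shift mm [-29.3  90.6  15.3] turn deg [-0.15  0.01  0.08]
```

{"name": "drive_tool", "arguments": {
  "plan": [
    [-36, 0, -27, 0, 0, 0, 0],
    [-36, 40, -27, 0, 0, 0, 0],
    [-36, 75, -27, 0, 0, 0, 0],
    [-36, 90, -27, 0, 0, 0, 0],
    [-36, 90, -20, 0, 0, 0, 0],
    [-36, 90, -12, 0, 0, 0, 0],
    [-36, 90, -5, 0, 0, 0, 0],
    [-36, 90, 2, 0, 0, 0, 0],
    [-35, 90, 7, 0, 0, 0, 0],
    [-34, 90, 11, 0, 0, 0, 0]
  ]
}}

```text
time: 28.45
position: [0.6707, -0.0725, 0.1807]
tool_rot: [0.706, 0.09, 0.216, -0.669]
ft_force: [-18.3, -46.3, 0.4]
grip_width: 0.0005
```

```bash
python3 st.py
```

```text
tcp nest mm [135.    4.5  39.7] F slope [ -8.4 -48.9   4.3] q [-0.29  0.52  1.7   0.07  0.48 -1.73] 28.45
tilt err [0.61 0.35 0.14] 0.0004672237369622678
```

{"name": "drive_tool", "arguments": {
  "plan": [
    [4, 0, 0, 0, 0, 0, 0],
    [8, 0, 1, 0, 0, 0, 0],
    [11, 0, 3, 0, 0, 0, 0],
    [11, 0, 3, 0, 0, 0, 0]
  ]
}}

```text
time: 28.85
position: [0.671, -0.0726, 0.1808]
tool_rot: [0.707, 0.082, 0.208, -0.67]
ft_force: [-34.1, -42.8, 5.7]
grip_width: 0.0
```

```bash
python3 st.py
```

```text
tcp nest mm [135.3   4.4  39.7] F slope [-20.8 -48.4  15.9] q [-0.29  0.52  1.68  0.05  0.52 -1.71] 28.85
tilt err [ 0.73  0.36 -1.16] 3.763626750927316e-05
```

{"name": "drive_tool", "arguments": {
  "plan": [
    [-8, 0, -15, 0, 0, 0, 0],
    [-8, -20, -22, 0, 0, 0, 0],
    [-8, -60, -10, 0, 0, 0, 0],
    [10, -92, -5, 0, 0, 0, 0],
    [24, -92, -5, 0, 0, 0, 0],
    [24, -92, -5, 0, 0, 0, 0],
    [24, -92, -5, 0, 0, 0, 0]
  ]
}}

```text
time: 29.55
position: [0.6646, -0.0636, 0.2786]
tool_rot: [0.701, 0.09, 0.217, -0.674]
ft_force: [-1.0, 0.9, -1.0]
grip_width: 0.0006
```

```bash
python3 st.py; python3 look.py w12;python3 - <<'E'
from h import *
v=np.load("nest.npy");M=slopeM(v[3]);C=cam("wrist")
for th in(-25,-30,-35,-40,-43):
    t=np.radians(th);a=np.array([np.cos(t),np.sin(t)]); 
    p=[v[:3]+M@[.1667+s*.031*a[0],.0006+s*.031*a[1],.057] for s in(-1,0,1)]
    q=((proj(C,p)-[160,20])*2).round(0); print(th,q.tolist(),q[0]-q[2])
im=cv2.imread("pics/w12.png");h=cv2.cvtColor(im,cv2.COLOR_BGR2HSV)
m=cv2.inRange(h,(0,150,60),(8,255,255))|cv2.inRange(h,(172,150,60),(180,255,255))
for y in range(365,590,15):
    x=np.nonzero(m[y])[0]; print(y,(int(x.min()),int(x.max())) if len(x) else None, end="; ")
E
```

```text
tcp nest mm [169.4  12.  131.6] F slope [-1.4  0.7 -0.4] q [-0.28  0.38  1.62  0.07  0.71 -1.71] 29.55
tilt err [-0.16  0.06  0.2 ] 0.0005539283501721241
cam_grip 0.9 [297. 237.] [166.5   0.2  42. ]
case_center 0.82 [295.  85.] [76.9 -1.7  7. ]
panel (((77.52336120605469, 0.03991127014160156), (20.589895248413086, 59.68532943725586), 89.91285705566406), array([ 280,   33,   35,  103, 3101], dtype=int32))
red (((162.001220703125, -2.408916473388672), (26.980037689208984, 63.30387496948242), 53.07648849487305), array([ 258,  194,   78,   89, 3141], dtype=int32))
-25 [[321.0, 361.0], [276.0, 456.0], [233.0, 544.0]] [  88. -183.]
-30 [[330.0, 365.0], [276.0, 456.0], [225.0, 540.0]] [ 105. -175.]
-35 [[338.0, 370.0], [276.0, 456.0], [218.0, 536.0]] [ 120. -166.]
-40 [[345.0, 376.0], [276.0, 456.0], [210.0, 531.0]] [ 135. -155.]
-43 [[350.0, 380.0], [276.0, 456.0], [206.0, 528.0]] [ 144. -148.]
365 (304, 346); 380 (251, 350); 395 (234, 344); 410 (228, 330); 425 (226, 321); 440 (232, 317); 455 (222, 305); 470 (208, 273); 485 (202, 259); 500 (197, 245); 515 (201, 231); 530 None; 545 None; 560 None; 575 None;
```

The viewer's limit is reached, so I'll check the cam angle numerically with a silhouette fit.

```bash
cat > camfit.py <<'E'
from h import *
from scipy.optimize import minimize
v=np.load("nest.npy");M=slopeM(v[3]); o=get_obs(); C=cam("wrist",o); im=camera("wrist")
h=cv2.cvtColor(im,cv2.COLOR_BGR2HSV)
m=cv2.inRange(h,(0,130,40),(9,255,255))|cv2.inRange(h,(171,130,40),(180,255,255)); m[310:]=0
n,l,s,_=cv2.connectedComponentsWithStats(m); m=(l==1+np.argmax(s[1:,4])).astype(np.uint8)
def mask(p):
    th,x,y,r=p; th=np.radians(th*10); a=np.array([np.cos(th),np.sin(th)]); b=np.array([-a[1],a[0]]); out=np.zeros_like(m)
    B=[np.r_[np.array([x,y])/1000+i*.031*a+j*.006*b,z] for i in(-1,1) for j in(-1,1) for z in(.027,.057)]
    D=[np.r_[np.array([x,y])/1000+r/1000*np.array([np.cos(t),np.sin(t)]),.027] for t in np.linspace(0,6.28,30)]
    for P in(B,D):
        q=proj(C,v[:3]+np.array(P)@M.T); cv2.fillConvexPoly(out,cv2.convexHull((q*16).round().astype(np.int32)),1,shift=4)
    return out
f=lambda p:-(lambda k:(k&m).sum()/(k|m).sum())(mask(p))
best=min((minimize(f,[t,166.5,0,15],method="Nelder-Mead",options=dict(initial_simplex=np.array([[t,166.5,0,15]]+[list(np.array([t,166.5,0,15.])+d) for d in np.diag([.5,3,3,3])]))) for t in(-2.5,-3.5,-4.3)),key=lambda r:r.fun)
th=best.x[0]*10; print("theta",th,"cam rad",np.radians(43-th),"axis",best.x[1:],"IoU",-best.fun)
for t in(-46,-43,-40,-37,-34,-31,-28): print(t,round(-f([t/10,*best.x[1:]]),3),end=" ")
E
python3 camfit.py
```

```text
theta -40.120154129187796 cam rad 1.4507203643194873 axis [166.7745  -0.8914  15.5245] IoU 0.8950719822812846
-46 0.859 -43 0.882 -40 0.895 -37 0.863 -34 0.804 -31 0.745 -28 0.69
```

```bash
python3 st.py; python3 -c "
from rig import *
print(hand_in())"
```

```text
tcp nest mm [168.6  11.4 130. ] F slope [ 0.5  0.1 -0.7] q [-0.28  0.38  1.62  0.07  0.71 -1.71] 29.8
tilt err [-0.15  0.01  0.06] 0.00041640308405984787
the job is handed in; nothing more can be done
None
```

I handed the job in at about 29.8 s of the 72 s. The case is in the nest, the carriage is drawn up by the cam, and the red handle is turned close to its stop; no verdict was reported.

**What I did**
- I put the middle-sized blade case flat in the nest.
- I pushed the carriage up its centre line to the cushions with the cam open.
- I turned the cam by pushing the lower end of its bar with closed fingers. This was because I expected a turned gripper to foul the hood.

**Jam on the way:** while I turned the cam, the carriage swivelled about 3° and wedged. I straightened it twice by pushing the bar about 15 mm left of centre. That is outside the advised 10 mm but well short of 40 mm.

**Last checks**
- **Cam:** a silhouette fit gave about 1.45 rad, good to roughly 0.04. An earlier reading of about 1.29 rad led to the second turn.
- **Case:** its panel is within 0.1° of the slope direction, and it was still between the lips in the last picture I could view. That was before the final turn.
- **Carriage:** travel is only inferred. From the case's shift since it rested at about 85 mm I get about 90 mm. A direct estimate from the cam-to-case distance gave only 88 to 89 mm, so the 88 mm limit has little margin on that reading.
- **Force:** nothing was touching the robot at the end. I pushed the cam bar with up to about 55 N through the fingers; the gripper's body should not have been in contact.
- **Bystanders:** I did not go near them, and did not re-measure their positions.
- **Not viewed:** the final picture was refused by the 12-picture limit, so the end state was checked only by numbers.

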